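Line up the model vans by length on the display tracks

ROBOT

A 6-joint arm with a two-finger parallel gripper is mounted at the origin on the work surface. World frame = base frame: x ahead of the robot, y to its left, z up, the work surface at z = 0. Lengths are in m, angles in rad, forces in N, time in s.
With the tool pointing down it reaches from about 0.25 to 0.725 m from the base axis. Payload 4 kg.
Tool frame: the origin (TCP) lies at the very end of the fingers, on their centre line; the grasp point (between the pads) lies 19 mm behind it; z points along the fingers, y is the direction in which the jaws open and shut (so a half turn about z gives the same grasp; the last joint's range is limited). The gripper opens to 85 mm and grips with 20 to 120 N. Pads are 22 mm wide; open, the fingers measure 114 mm over their backs; the gripper's body (76 mm by 85 mm) begins 54 mm behind the grasp point. The pads swing forward as they close: fully open they stand 13 mm farther back than shut.
Start: joints at [-1.23, 0.241, 0.005, 1.335, 0, 1.571], TCP at [0.167, -0.471, 0.231] pointing down, gripper open.
Joint ranges: [-2.72, 2.72], [-1.05, 1.87], [-1.09, 1.28], [-1.99, 2.15], [-1.42, 1.44], [-3.14, 3.14]. Speed limits (rad/s): [2.79, 2.79, 3.14, 3.14, 3.14, 3.14].

INTERFACE

Orientations are given as a unit quaternion [x, y, z, w].
In Python, from workcell import bot gives the robot as it stands.
- The arm moves only by the shell command python3 -m crank 'ROWS'. ROWS is JSON, a list that holds one entry, the list of rows, each a list of 5 numbers: the shift along the tool's x, y, z in mm, then the turn about the tool's z in degrees, then the closure in counts, from 0 (fully open) to 255 (shut). In form: [[[tx, ty, tz, turn, grip], ...]]. A call has 1 to 12 rows; each row shifts and turns the pose as measured when the row begins, along the tool's axes as they then stand; what a row does not reach is not made up. A row lasts 1/8 s, in which the tool goes at most 62.5 mm and 10.7 degrees, less where a joint would pass 70% of its speed; a pose out of reach is approached as far as the arm can. A call is refused whole if a number of a shift passes 62.5 or a number of a turn 10.7, either way. A call with a gripper value outside its range is refused whole. The fingers move at their own pace and stop on an object; the grip force is fixed at half the most. Time passes only in rows, so rows that do not move let the fingers close. It gives the time, the measured TCP pose, the force and the opening at its end, in the units of the state.
- bot.get_obs(): the state, without advancing time (a new reading comes with each control period).
- bot.camera(name): name is "scene" or "top" or "wrist"; returns a dict with "img" (480x640x3 uint8, blue, green, red), "depth" (480x640 float32, m along the optical axis (not along the pixel's ray), 0 where there is no reading), "fx", "fy", "cx", "cy" (pixels), "D" ([k1, k2, p1, p2, k3] as OpenCV has them; the pictures are not rectified), "R" (3x3) and "t" (3): a world point X has camera coordinates R X + t; the wrist camera has in their place "T_tool_cam" (4x4, takes a point from camera to tool coordinates, whose origin is the TCP and whose axes are the flange's). Camera axes: x right, y down, z forward; pixel columns grow to the right and rows downward; lengths in m; the calibration is good to about 2 mm. A picture is of the moment at which its call begins: read the wrist's pose just before it.
- bot.job_done(): hands the job in, once; it reports no verdict.
The state is a dict: "clock": time; "joint_pos": joint angles; "joint_vel": joint speeds; "tau": joint torques, N m; "eef_pos": TCP position; "tool_rot": TCP orientation; "ft_force": force on the tool from outside, world axes, zero at the start; "ft_torque": the same for the moment, N m; "grip_width": finger opening in m.
Only numpy, scipy, OpenCV 4.12 (cv2) and the standard library are available. Lean on these libraries where they do the work, as an engineer would, in place of code of your own. Each camera call takes 0.05 s, during which the arm holds its last target.

TASK

Set the four brown model vans on the four short tracks of the display board, one to a track, in order of length: the longest on the track next to the little signal box, the shortest on the track farthest from it. Each must stand upright on its wheels in the middle of its track and point along the rails. Do not tip any van over, and leave the paint jar among them where it stands.

Things in the scene. Friction and masses are not known exactly. Their poses are not given: they have to be found in the camera images.
- wagon130: longest of four model goods vans alike but for length (brown ribbed sides, grey roof): 130 long, 34 wide, 45 high (mm), about 118 g. Origin: centre of its underside; x along its length (ends alike), z up. Flat upright sides 12 to 40 mm above the origin; wheels do not turn. Starts on the mat, 2 mm above the table.
- wagon110: second longest of four model goods vans alike but for length (brown ribbed sides, grey roof): 110 long, 34 wide, 45 high (mm), about 106 g. Origin: centre of its underside; x along its length (ends alike), z up. Flat upright sides 12 to 40 mm above the origin; wheels do not turn. Starts on the mat, 2 mm above the table.
- wagon90: second shortest of four model goods vans alike but for length (brown ribbed sides, grey roof): 90 long, 34 wide, 45 high (mm), about 94 g. Origin: centre of its underside; x along its length (ends alike), z up. Flat upright sides 12 to 40 mm above the origin; wheels do not turn. Starts on the mat, 2 mm above the table.
- wagon70: shortest of four model goods vans alike but for length (brown ribbed sides, grey roof): 70 long, 34 wide, 45 high (mm), about 82 g. Origin: centre of its underside; x along its length (ends alike), z up. Flat upright sides 12 to 40 mm above the origin; wheels do not turn. Starts on the mat, 2 mm above the table.
- track0: one of four alike track pieces, grey slab 145 x 46 x 8 mm, flat top with rails let in flush; fixed in a row on a wooden board 500 x 190 x 10 mm, 85 mm apart, ends staggered. Numbers do not tell the order. Origin: centre of its underside, 10 mm above the table; x along the rails, z up; a van on it has its origin 8 mm above this.
- track1: one of four alike track pieces, grey slab 145 x 46 x 8 mm, flat top with rails let in flush; fixed in a row on a wooden board 500 x 190 x 10 mm, 85 mm apart, ends staggered. Numbers do not tell the order. Origin: centre of its underside, 10 mm above the table; x along the rails, z up; a van on it has its origin 8 mm above this.
- track2: one of four alike track pieces, grey slab 145 x 46 x 8 mm, flat top with rails let in flush; fixed in a row on a wooden board 500 x 190 x 10 mm, 85 mm apart, ends staggered. Numbers do not tell the order. Origin: centre of its underside, 10 mm above the table; x along the rails, z up; a van on it has its origin 8 mm above this.
- track3: one of four alike track pieces, grey slab 145 x 46 x 8 mm, flat top with rails let in flush; fixed in a row on a wooden board 500 x 190 x 10 mm, 85 mm apart, ends staggered. Numbers do not tell the order. Origin: centre of its underside, 10 mm above the table; x along the rails, z up; a van on it has its origin 8 mm above this.
- signal_box: model signal box (small brick house with white window storey and dark pitched roof, about 48 x 44, 67 high, mm), fixed to the display board at one end of the row of tracks, about 95 mm from the centre of the nearest track; a green fir tree stands at the other end. Origin: centre of its underside, on the board 10 mm above the table.
- paint_jar: paint jar standing on the mat among the vans, to be left alone: 36 across, 42 high (mm), brown-red with paper label and brown cap. Origin: centre of its underside, z up.
There are look-alikes about, which are no part of the job. Leave any red look-alike of the wagon110 alone. Leave any red look-alike of the wagon130 alone.

How it is judged:
By the outcome, as a careful person would: the job done as asked, in the order asked, and still so for the second after the job is handed in, with the robot touching nothing.
It also fails if it takes over 96 s, if anything falls off the work surface, if the arm or the gripper's body presses on something with over 40 N, if the wrist force passes 120 N, or if a joint passes its speed limit or range.

## Working session

There is one attempt and no reset: what is moved stays moved. The work goes in short steps, Python scripts to look and compute and a shell command to move; the robot and the scene stay as the last step left them, time stands still between calls to the robot, and variables do not carry over. Pictures are saved under pics/ and viewed, and the job is handed in when it is done.

```bash
mkdir -p pics; ls; cat > h.py <<'E'
import numpy as np,cv2
from workcell import bot
def grab(n):
    c=bot.camera(n); return c
E
python3 - <<'E'
from h import *
o=bot.get_obs(); print(o)
import pickle
for n in("scene","top"):
    c=grab(n); cv2.imwrite(f"pics/{n}0.png",c["img"]); pickle.dump(c,open(f"{n}0.pkl","wb")); print(n,c["fx"],c["cx"],c["cy"],c["D"],c["R"],c["t"])
E
```

```text
pics
{'clock': 0.0, 'joint_pos': array([-1.22999964e+00,  2.41428774e-01,  3.69917468e-03,  1.33522829e+00,
       -3.59296536e-06,  1.57080812e+00]), 'joint_vel': array([ 0.00174705,  0.00058305, -0.00017815, -0.00120289, -0.00129341,
        0.00029454]), 'tau': array([ 8.79502786e-04, -3.72319472e+01,  2.52406365e+01,  1.70095830e-02,
        1.58795292e-04, -6.67941734e-06]), 'eef_pos': array([ 0.16689864, -0.47062613,  0.23039554]), 'tool_rot': array([ 9.85517720e-01,  1.69569031e-01, -1.85049782e-04, -1.06482071e-03]), 'ft_force': array([0.17350863, 0.05606137, 0.59200208]), 'ft_torque': array([0.00197728, 0.04848241, 0.00856779]), 'grip_width': 0.08556211796529259}
scene 489.17173358604646 323.5685632093383 238.9595905934438 [-0.01458456  0.          0.          0.          0.        ] [[ 0.22185571  0.97503186 -0.00963929]
 [ 0.61551083 -0.1477049  -0.77416386]
 [-0.7562582   0.16581958 -0.63291184]] [-1.05660008e-03 -2.23839735e-01  1.59862246e+00]
top 476.2081680906598 317.7554286896988 241.45092857580534 [-0.04643286  0.          0.          0.          0.        ] [[-2.22264086e-02 -9.99752800e-01  5.71484240e-04]
 [-9.76128336e-01  2.15776521e-02 -2.16120053e-01]
 [ 2.16054297e-01 -5.36141457e-03 -9.76366630e-01]] [-0.06248863  0.42098576  1.2085601 ]
```

View pics/top0.png

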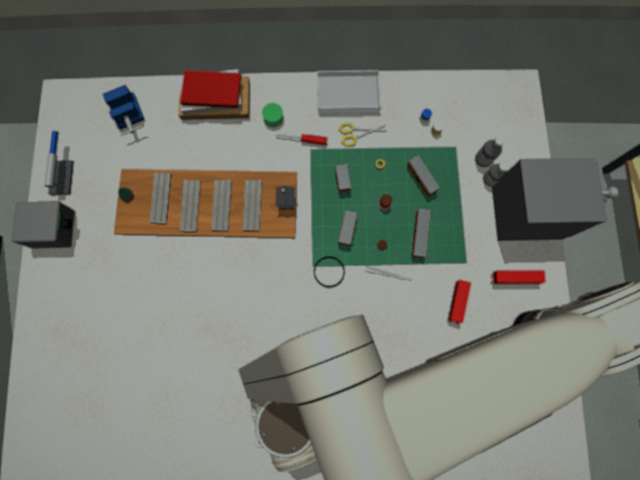

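View pics/scene0.png

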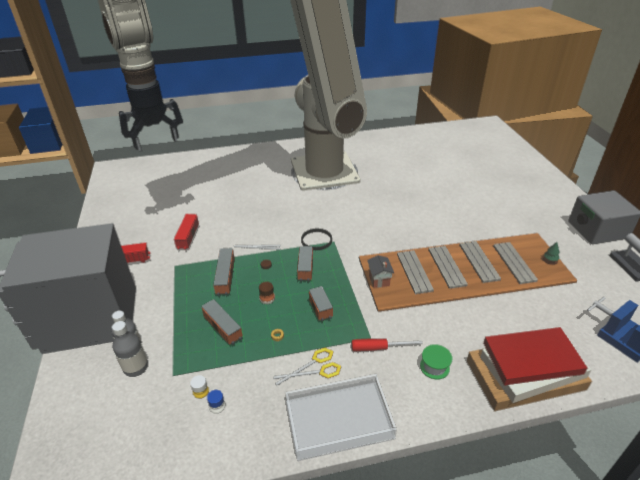

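The top view shows four grey-roofed vans on the mat at (343,178), (347,228), (422,174) and (422,233). The jar is at (386,202), and red look-alikes are at (459,301) and (519,277). The signal box at (286,197) makes the track at (252,205) the nearest one. Next I'll measure from depth.

```bash
cat >> h.py <<'E'
def cloud(c,R=None,t=None):
    K=np.array([[c["fx"],0,c["cx"]],[0,c["fy"],c["cy"]],[0,0,1]])
    v,u=np.mgrid[0:480,0:640]
    p=cv2.undistortPoints(np.stack([u,v],-1).reshape(-1,1,2).astype(np.float64),K,np.array(c["D"],float)).reshape(480,640,2)
    d=c["depth"].astype(float)
    X=np.dstack([p[...,0]*d,p[...,1]*d,d])
    R=c["R"] if R is None else R; t=c["t"] if t is None else t
    return (X-np.array(t))@np.array(R), d>0
def blobs(c,P,ok,zlo,zhi,amin=30,box=None):
    m=(ok&(P[...,2]>zlo)&(P[...,2]<zhi))
    if box: m&=(P[...,0]>box[0])&(P[...,0]<box[1])&(P[...,1]>box[2])&(P[...,1]<box[3])
    n,l,s,ce=cv2.connectedComponentsWithStats(m.astype(np.uint8),connectivity=4)
    for i in range(1,n):
        if s[i,4]<amin: continue
        q=P[l==i]; 
        r=cv2.minAreaRect((q[:,:2]*1000).astype(np.float32))
        (a,b),(w,h),an=r
        if w<h: w,h,an=h,w,an+90
        print("px",ce[i].round(),"n",s[i,4],"ctr",round(a,1),round(b,1),"size",round(w,1),round(h,1),"ang",round((an+90)%180-90,1),"z",np.median(q[:,2]).round(4), "col",c["img"][l==i].mean(0).round())
E
python3 - <<'E'
from h import *
import pickle
for n in("top","scene"):
    c=pickle.load(open(n+"0.pkl","rb")); P,ok=cloud(c)
    print(n,"vans/houses"); blobs(c,P,ok,.035,.06,40,(.2,.8,-.5,.5))
    print("tracks"); blobs(c,P,ok,.0145,.024,60,(.3,.8,-.05,.6))
    print("board"); blobs(c,P,ok,.005,.0145,200,(.3,.8,-.05,.6))
c=pickle.load(open("top0.pkl","rb"))
a=cv2.resize(c["img"][130:275,300:480],None,fx=4,fy=4,interpolation=cv2.INTER_CUBIC);cv2.imwrite("pics/crop1.png",a)
E
```

```text
top vans/houses
px [272. 116.] n 86 ctr 785.2 49.2 size 50.9 29.3 ang -89.4 z 0.0375 col [ 72. 138.  49.]
px [126. 123.] n 194 ctr 772.9 455.6 size 64.8 57.1 ang -64.6 z 0.0453 col [85. 82. 77.]
px [423. 174.] n 515 ctr 602.8 -365.1 size 110.9 35.4 ang 28.9 z 0.0467 col [ 97. 101.  96.]
px [343. 177.] n 315 ctr 599.6 -143.6 size 72.9 34.6 ang 7.4 z 0.0473 col [106. 110. 104.]
px [123. 192.] n 84 ctr 569.1 453.9 size 28.7 21.2 ang -47.0 z 0.0478 col [36. 49. 31.]
px [386. 200.] n 123 ctr 531.6 -257.6 size 32.8 31.2 ang -27.5 z 0.0444 col [26. 42. 66.]
px [422. 232.] n 635 ctr 439.1 -348.6 size 130.8 35.9 ang -9.5 z 0.0471 col [ 99. 102.  98.]
px [347. 227.] n 427 ctr 458.5 -151.2 size 90.7 34.5 ang -13.9 z 0.0471 col [109. 113. 107.]
px [460. 301.] n 545 ctr 254.5 -437.3 size 110.2 33.8 ang -16.1 z 0.0444 col [ 30.  33. 153.]
tracks
px [160. 197.] n 800 ctr 561.8 362.5 size 147.9 53.8 ang -1.8 z 0.0189 col [103. 112. 114.]
px [190. 205.] n 828 ctr 539.5 278.4 size 152.7 51.8 ang -1.4 z 0.0187 col [104. 113. 115.]
px [221. 205.] n 774 ctr 535.4 191.8 size 148.5 46.4 ang -3.4 z 0.0185 c
[... 1007 characters left out ...]
0 34.6 ang 29.1 z 0.0464 col [117. 121. 119.]
px [434. 350.] n 190 ctr 785.2 51.9 size 57.0 28.6 ang 89.2 z 0.0363 col [ 93. 154.  79.]
tracks
px [480. 261.] n 742 ctr 537.6 279.8 size 147.2 49.6 ang -2.8 z 0.0182 col [130. 139. 141.]
px [515. 262.] n 746 ctr 562.7 364.4 size 150.6 49.6 ang -2.1 z 0.0182 col [128. 137. 140.]
px [448. 266.] n 766 ctr 537.0 193.6 size 147.8 48.7 ang -2.2 z 0.0181 col [130. 139. 141.]
px [415. 271.] n 797 ctr 534.1 108.0 size 148.7 48.0 ang -2.5 z 0.0181 col [130. 139. 142.]
px [384. 344.] n 72 ctr 736.2 -30.3 size 39.0 13.9 ang 89.1 z 0.0203 col [ 84.  89. 184.]
board
px [467. 273.] n 6771 ctr 547.3 237.7 size 501.8 195.9 ang 87.5 z 0.0101 col [ 75. 111. 155.]
```

View pics/crop1.png

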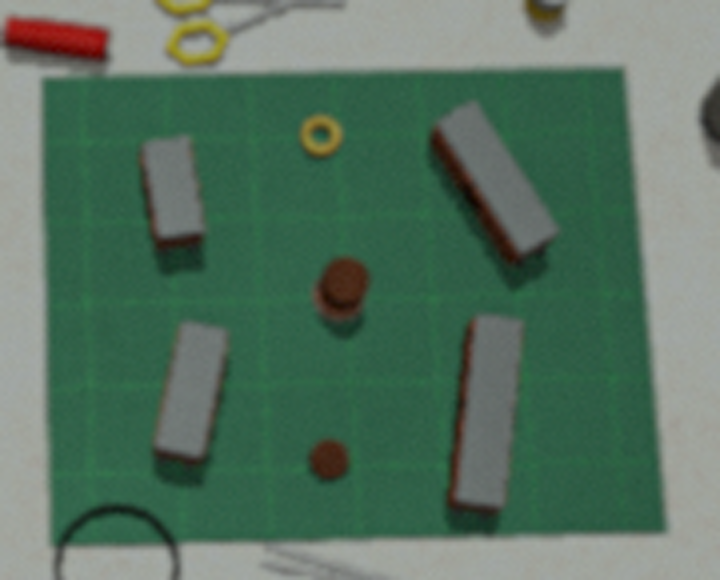

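The roof sizes settle which van is which (lengths 131, 111, 91 and 73 mm):

| Van | Centre (mm) | Angle |
|---|---|---|
| wagon130, px (422,232) | (440,-348) | -10° |
| wagon110, px (423,174) | (603,-365) | 29° |
| wagon90, px (347,227) | (459,-151) | -14° |
| wagon70, px (343,177) | (600,-143) | 7.5° |

The crop shows all four have brown sides and grey roofs. The reds are off the mat and excluded. I'll start with wagon130.

```bash
cat >> h.py <<'E'
from scipy.spatial.transform import Rotation as Ro
def go(x,y,z,yaw=None):
    """totals: current pose, turn needed, and shift in tool axes after the turn"""
    o=bot.get_obs(); p=o["eef_pos"]*1000; R=Ro.from_quat(o["tool_rot"]).as_matrix()
    cy=np.degrees(np.arctan2(R[1,0],R[0,0])); 
    yaw=cy if yaw is None else yaw
    d=np.array([x,y,z])-p; a=np.radians(yaw)
    print("t",round(o["clock"],2),"p",p.round(1),"yaw",round(cy,2),"tilt",R[:,2].round(3),"w",round(o["grip_width"]*1000,1),"F",o["ft_force"].round(1))
    print("TURN",round(cy-yaw,1),"SHIFT after",(d@np.array([np.cos(a),np.sin(a),0])).round(1),(d@np.array([np.sin(a),-np.cos(a),0])).round(1),round(-d[2],1))
def wrist(name,**k):
    o=bot.get_obs(); c=bot.camera("wrist"); T=np.array(c["T_tool_cam"])
    W=np.eye(4);W[:3,:3]=Ro.from_quat(o["tool_rot"]).as_matrix();W[:3,3]=o["eef_pos"]
    A=np.linalg.inv(W@T); cv2.imwrite(f"pics/{name}.png",c["img"]); P,ok=cloud(c,A[:3,:3],A[:3,3]); return c,P,ok
E
python3 - <<'E'
from h import *
go(440,-348,190,-10)
E
```

```text
t 0.1 p [ 166.9 -470.7  230.5] yaw 19.53 tilt [-0.001  0.002 -1.   ] w 85.6 F [ 0.9 -0.4 -0.1]
TURN 29.5 SHIFT after 247.6 -168.3 40.5
```

```bash
python3 -m crank '[[[0,0,0,10,0],[0,0,0,10,0],[0,0,0,9.5,0],[50,-34,8,0,0],[50,-34,8,0,0],[50,-34,8,0,0],[50,-34,8,0,0],[48,-32,8,0,0],[0,0,0,0,0]]]'
python3 - <<'E'
from h import *
go(440,-348,190,-10)
c,P,ok=wrist("w1"); blobs(c,P,ok,.035,.06,200)
E
```

```text
clock: 1.23
eef_pos: [0.4482, -0.3497, 0.1843]
tool_rot: [0.995, -0.099, -0.003, -0.003]
ft_force: [-0.5, -0.5, 0.7]
grip_width: 0.0853
t 1.23 p [ 448.2 -349.7  184.3] yaw -11.33 tilt [-0.005  0.007 -1.   ] w 85.3 F [-0.5 -0.5  0.7]
TURN -1.3 SHIFT after -8.4 -0.3 -5.7
px [309.  47.] n 5577 ctr 600.0 -368.2 size 105.3 35.7 ang 28.0 z 0.0464 col [158. 159. 157.]
px [563. 100.] n 4796 ctr 511.3 -564.3 size 181.2 23.4 ang 7.8 z 0.0481 col [51. 50. 50.]
px [ 49. 106.] n 3794 ctr 599.2 -146.8 size 70.3 35.4 ang 6.9 z 0.0463 col [130. 133. 136.]
px [198. 157.] n 1285 ctr 531.4 -260.2 size 32.5 32.3 ang 76.4 z 0.0435 col [ 39.  62. 104.]
px [323. 235.] n 5319 ctr 439.2 -349.8 size 130.6 34.8 ang -9.9 z 0.0465 col [146. 147. 144.]
px [116. 259.] n 3579 ctr 457.6 -153.8 size 90.4 35.0 ang -14.0 z 0.0465 col [138. 140. 143.]
px [584. 308.] n 3620 ctr 316.8 -596.1 size 117.9 34.7 ang 88.8 z 0.0443 col [ 22.  27. 209.]
px [424. 387.] n 293 ctr 251.1 -424.0 size 57.5 9.9 ang -18.6 z 0.0413 col [ 12.  15. 115.]
```

View pics/w1.png

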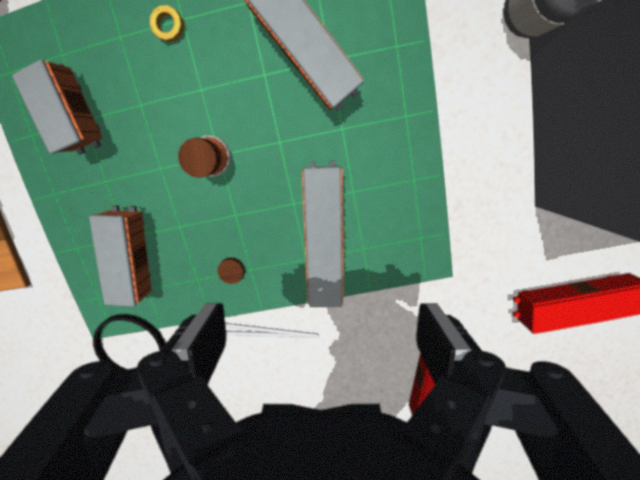

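The wrist view matches: wagon130's roof runs from (303,168) to (342,305), centred on the jaws, and nothing is in the finger path. Going down.

```bash
python3 -m crank '[[[-8,0,0,-1.3,0],[0,0,40,0,0],[0,0,40,0,0],[0,0,30,0,0],[0,0,0,0,0]]]'
python3 - <<'E'
from h import *
go(439.5,-349.3,10,-10)
E
```

```text
clock: 1.9
eef_pos: [0.4295, -0.3526, 0.0748]
tool_rot: [0.996, -0.092, -0.003, -0.002]
ft_force: [-0.2, -0.5, 0.9]
grip_width: 0.0858
t 1.9 p [ 429.5 -352.6   74.8] yaw -10.56 tilt [-0.006  0.004 -1.   ] w 85.8 F [-0.2 -0.5  0.9]
TURN -0.6 SHIFT after 9.3 -5.0 64.8
```

```bash
python3 -m crank '[[[9,-5,20,-0.6,0],[0,0,0,0,0],[0,0,0,0,0]]]'
python3 - <<'E'
from h import *
go(439.5,-349.3,10,-10); print(bot.get_obs()["joint_vel"].round(3))
E
```

```text
clock: 2.28
eef_pos: [0.4382, -0.3531, 0.06]
tool_rot: [0.996, -0.089, -0.001, 0.0]
ft_force: [0.4, 0.5, -0.1]
grip_width: 0.0852
t 2.27 p [ 438.2 -353.1   60. ] yaw -10.21 tilt [-0.001 -0.    -1.   ] w 85.2 F [ 0.4  0.5 -0.1]
TURN -0.2 SHIFT after 0.6 -4.0 50.0
[-0.008 -0.007 -0.004  0.012  0.001 -0.003]
```

```bash
python3 -m crank '[[[1,-4,8,0,0],[0,0,0,0,0]]]'
python3 - <<'E'
from h import *
go(439.5,-349.3,10,-10); print(bot.get_obs()["joint_vel"].round(3))
E
```

```text
clock: 2.52
eef_pos: [0.4404, -0.3503, 0.0539]
tool_rot: [0.996, -0.089, 0.001, 0.001]
ft_force: [-0.3, -0.6, -0.5]
grip_width: 0.0854
t 2.52 p [ 440.4 -350.3   53.9] yaw -10.27 tilt [ 0.001 -0.002 -1.   ] w 85.4 F [-0.3 -0.6 -0.5]
TURN -0.3 SHIFT after -1.1 -0.9 43.9
[-0.006 -0.022  0.022  0.005 -0.001  0.001]
```

Aligned within about 1 mm, so I'll descend and close.

```bash
python3 -m crank '[[[-1,-1,20,-0.3,0],[0,0,18,0,0],[0,0,5,0,0],[0,0,0,0,0]]]'
python3 - <<'E'
from h import *
go(439.5,-349.3,10,-10)
E
```

```text
clock: 3.02
eef_pos: [0.441, -0.35, 0.0119]
tool_rot: [0.996, -0.086, 0.002, 0.002]
ft_force: [0.1, -0.4, 0.1]
grip_width: 0.0855
t 3.02 p [ 441.  -350.    11.9] yaw -9.92 tilt [ 0.004 -0.005 -1.   ] w 85.5 F [ 0.1 -0.4  0.1]
TURN 0.1 SHIFT after -1.6 -0.5 1.9
```

```bash
python3 -m crank '[[[-1,0,1,0,200],[0,0,0,0,200],[0,0,0,0,200],[0,0,0,0,200],[0,0,0,0,200],[0,0,0,0,200]]]'
python3 - <<'E'
from h import *
go(439.5,-349.3,10,-10)
E
```

```text
clock: 3.78
eef_pos: [0.4409, -0.3506, 0.0128]
tool_rot: [0.996, -0.086, 0.004, 0.003]
ft_force: [0.0, 0.2, -0.4]
grip_width: 0.033
t 3.77 p [ 440.9 -350.6   12.8] yaw -9.91 tilt [ 0.007 -0.007 -1.   ] w 33.0 F [ 0.   0.2 -0.4]
TURN 0.1 SHIFT after -1.6 -1.0 2.8
```

```bash
python3 -m crank '[[[0,0,-40,0,200],[0,0,-50,0,200],[0,0,-40,0,200],[0,0,0,0,200]]]'
python3 - <<'E'
from h import *
go(534.3,107.9,150,-2.4)
E
```

```text
clock: 4.28
eef_pos: [0.439, -0.3488, 0.1444]
tool_rot: [0.996, -0.086, 0.002, 0.002]
ft_force: [0.2, -0.0, -1.3]
grip_width: 0.0331
t 4.28 p [ 439.  -348.8  144.4] yaw -9.91 tilt [ 0.003 -0.004 -1.   ] w 33.1 F [ 0.2 -0.  -1.3]
TURN -7.5 SHIFT after 76.1 -460.3 -5.6
```

```bash
python3 -m crank '[[[0,-20,-3,-4,200],[5,-40,-3,-3.5,200],[9,-45,0,0,200],[9,-45,0,0,200],[9,-45,0,0,200],[9,-45,0,0,200],[9,-45,0,0,200],[9,-45,0,0,200],[9,-45,0,0,200],[8,-40,0,0,200],[0,-20,0,0,200],[0,0,0,0,200]]]'
python3 - <<'E'
from h import *
go(534.3,107.9,150,-2.4)
c,P,ok=wrist("w2"); blobs(c,P,ok,.0145,.024,200); blobs(c,P,ok,.045,.1,300)
E
```

```text
clock: 5.78
eef_pos: [0.5294, 0.0379, 0.136]
tool_rot: [0.999, 0.022, -0.011, -0.024]
ft_force: [-1.2, 0.0, -0.9]
grip_width: 0.0333
t 5.78 p [529.4  37.9 136. ] yaw 2.56 tilt [-0.023  0.047 -0.999] w 33.3 F [-1.2  0.  -0.9]
TURN 5.0 SHIFT after 2.0 -70.2 -14.0
px [550. 164.] n 653 ctr 593.7 -129.4 size 70.6 9.8 ang 15.0 z 0.0193 col [22. 35. 59.]
px [ 54. 207.] n 7744 ctr 536.0 277.6 size 145.2 48.7 ang -2.5 z 0.0178 col [156. 163. 167.]
px [146. 211.] n 8735 ctr 535.1 190.8 size 145.3 47.9 ang -2.1 z 0.0177 col [163. 171. 174.]
px [245. 217.] n 9208 ctr 533.5 105.7 size 145.3 47.0 ang -2.4 z 0.0177 col [168. 176. 181.]
px [529. 311.] n 845 ctr 463.9 -141.3 size 97.6 32.8 ang -31.0 z 0.0189 col [34. 48. 74.]
px [595. 164.] n 4335 ctr 598.9 -144.9 size 70.1 33.4 ang 8.1 z 0.0464 col [160. 159. 151.]
px [384. 239.] n 2429 ctr 541.1 -1.1 size 54.6 25.1 ang -1.5 z 0.063 col [99. 95. 97.]
px [555. 340.] n 3418 ctr 457.9 -152.1 size 90.3 33.3 ang -13.7 z 0.0465 col [161. 160. 153.]
```

View pics/w2.png

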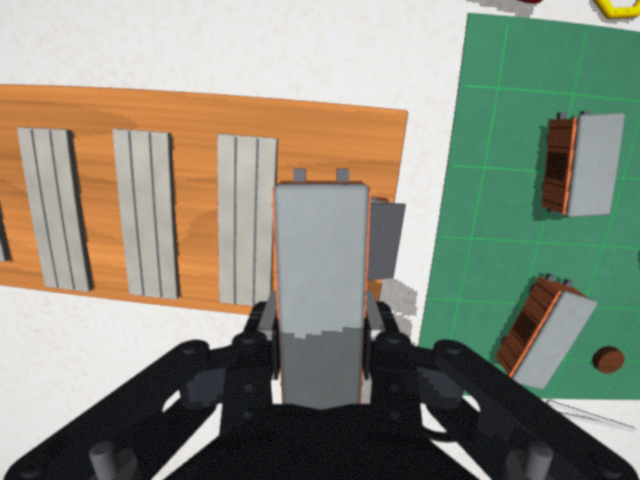

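```bash
python3 -m crank '[[[0,0,0,0,200],[0,0,0,0,200]]]'
python3 - <<'E'
from h import *
go(534,106.5,150,-2.4)
E
python3 -m crank '[[[0,-20,-5,3,200],[0,-15,-5,2,200],[0,-10,0,0,200],[0,0,0,0,200],[0,0,0,0,200]]]'
python3 - <<'E'
from h import *
go(534,106.5,150,-2.4)
E
```

```text
clock: 6.08
eef_pos: [0.5291, 0.0358, 0.1362]
tool_rot: [0.999, 0.02, -0.011, -0.023]
ft_force: [-0.4, 0.1, -1.2]
grip_width: 0.0331
t 6.08 p [529.1  35.8 136.2] yaw 2.37 tilt [-0.023  0.046 -0.999] w 33.1 F [-0.4  0.1 -1.2]
TURN 4.8 SHIFT after 1.9 -70.8 -13.8
clock: 6.7
eef_pos: [0.5291, 0.0348, 0.1506]
tool_rot: [0.999, 0.008, -0.013, -0.042]
ft_force: [0.9, -0.7, -1.4]
grip_width: 0.0332
t 6.7 p [529.1  34.8 150.6] yaw 1.03 tilt [-0.026  0.084 -0.996] w 33.2 F [ 0.9 -0.7 -1.4]
TURN 3.4 SHIFT after 1.9 -71.9 0.6
```

```bash
python3 - <<'E'
from h import *
o=bot.get_obs(); print(o["joint_pos"].round(3),o["joint_vel"].round(3),o["tau"].round(2),o["ft_force"],o["ft_torque"])
c=bot.camera("scene");cv2.imwrite("pics/s1.png",c["img"])
E
```

```text
[ 0.017  0.367 -0.038  1.191  0.085  3.141] [ 0.002  0.001 -0.001  0.001  0.003  0.   ] [ -0.08 -42.45  24.25   0.2    0.29   0.  ] [ 0.87408172 -0.66014466 -1.42773074] [-0.11775511 -0.02287259 -0.01257515]
```

View pics/s1.png

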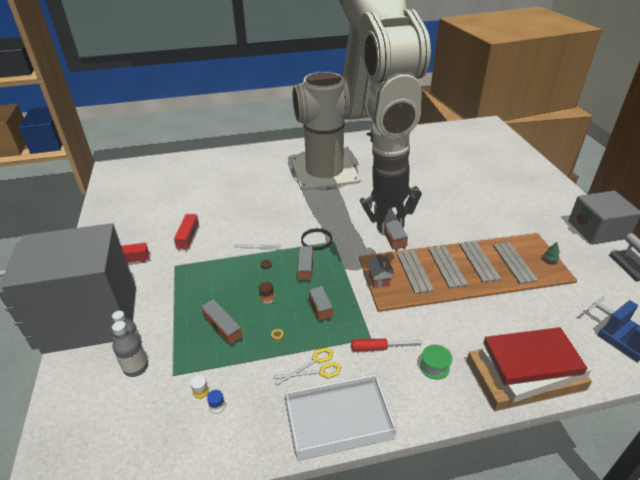

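wagon130 is held nose-up in the jaws over (395,232) in the scene view, short of the board. Joint 6 has hit its +3.14 limit, and that tilted the tool. Since yaw = j1 − j6 + π, the board has to be approached with the tool half-turned. I'll turn back the other way and watch the tilt.

```bash
python3 -m crank '[[[0,0,0,-8,200],[0,0,0,-10,200],[0,0,0,-10,200],[0,0,0,0,200],[0,0,0,0,200]]]'
python3 - <<'E'
from h import *
go(534,106.5,150,177.6); print(bot.get_obs()["joint_pos"].round(3))
E
```

```text
clock: 7.38
eef_pos: [0.5284, 0.0356, 0.1497]
tool_rot: [0.966, 0.256, -0.003, -0.044]
ft_force: [0.3, 0.1, -0.9]
grip_width: 0.0334
t 7.38 p [528.4  35.6 149.7] yaw 29.65 tilt [-0.028  0.084 -0.996] w 33.4 F [ 0.3  0.1 -0.9]
TURN -147.9 SHIFT after -2.6 71.1 -0.3
[ 0.019  0.368 -0.04   1.19   0.085  2.641]
```

```bash
python3 -m crank '[[[0,0,0,-10.7,200],[0,0,0,-10.7,200],[0,0,0,-10.7,200],[0,0,0,-10.7,200],[0,0,0,-10.7,200],[0,0,0,-10.7,200],[0,0,0,-10.7,200],[0,0,0,-10.7,200],[0,0,0,-10.7,200],[0,0,0,-10.7,200],[0,0,0,-10.7,200],[0,0,0,-10.7,200]]]'
python3 -m crank '[[[0,0,0,-10.7,200],[0,0,0,-10.7,200],[0,0,0,-10.7,200],[0,0,0,-10.7,200],[0,0,0,-10.7,200],[0,0,0,-10.7,200],[0,0,0,-10.7,200],[0,0,0,-10.7,200],[0,0,0,-10.7,200],[0,0,0,-10.7,200],[0,0,0,-10.7,200],[0,0,0,-10.7,200]]]'
python3 - <<'E'
from h import *
go(534,106.5,150,177.6); print(bot.get_obs()["joint_pos"].round(3))
E
```

```text
clock: 8.88
eef_pos: [0.5279, 0.0361, 0.149]
tool_rot: [0.184, 0.982, 0.039, -0.022]
ft_force: [-0.0, -0.7, -1.0]
grip_width: 0.0331
clock: 10.38
eef_pos: [0.5275, 0.0365, 0.1484]
tool_rot: [0.807, -0.589, -0.037, -0.025]
ft_force: [0.7, 0.3, -1.9]
grip_width: 0.033
t 10.38 p [527.5  36.5 148.4] yaw -72.29 tilt [-0.031  0.084 -0.996] w 33.0 F [ 0.7  0.3 -1.9]
TURN -249.9 SHIFT after -3.6 70.2 -1.6
[ 0.021  0.369 -0.041  1.19   0.084 -1.861]
```

```bash
python3 -m crank '[[[0,0,0,-10.7,200],[0,0,0,-10.7,200],[0,0,0,-10.7,200],[0,0,0,-10.7,200],[0,0,0,-10.7,200],[0,0,0,-10.7,200],[0,0,0,-10.7,200],[0,0,0,-5,200],[0,0,0,-5,200]]]'
python3 - <<'E'
from h import *
go(534,106.5,150,177.6); print(bot.get_obs()["joint_pos"].round(3))
E
```

```text
clock: 11.5
eef_pos: [0.5222, 0.0883, 0.1478]
tool_rot: [0.997, 0.069, -0.009, -0.021]
ft_force: [-0.3, 0.1, -1.5]
grip_width: 0.0328
t 11.5 p [522.2  88.3 147.8] yaw 7.98 tilt [-0.022  0.041 -0.999] w 32.8 F [-0.3  0.1 -1.5]
TURN -169.6 SHIFT after -11.0 18.7 -2.2
[ 0.142  0.361 -0.053  1.173  0.044 -3.138]
```

Pushing at the lower stop does unwind the tilt (j5 0.084 → 0.044). I'll continue in small steps.

```bash
python3 -m crank '[[[0,0,0,-8,200],[0,0,0,0,200]]]'
python3 - <<'E'
from h import *
go(534,106.5,150,177.6); print(bot.get_obs()["joint_pos"].round(3))
E
```

```text
clock: 11.75
eef_pos: [0.5138, 0.1256, 0.1478]
tool_rot: [0.994, 0.113, -0.006, -0.007]
ft_force: [0.1, -0.5, 0.1]
grip_width: 0.0333
t 11.75 p [513.8 125.6 147.8] yaw 12.94 tilt [-0.013  0.013 -1.   ] w 33.3 F [ 0.1 -0.5  0.1]
TURN -164.7 SHIFT after -21.0 -18.2 -2.2
[ 0.231  0.355 -0.06   1.165  0.016 -3.137]
```

```bash
python3 -m crank '[[[0,0,0,-4.5,200],[0,0,0,0,200]]]'
python3 - <<'E'
from h import *
go(534,106.5,150,177.6); print(bot.get_obs()["joint_pos"].round(3))
E
```

```text
clock: 12.0
eef_pos: [0.5086, 0.144, 0.1477]
tool_rot: [0.991, 0.136, -0.004, 0.001]
ft_force: [0.3, -0.2, -1.3]
grip_width: 0.0332
t 12.0 p [508.6 144.  147.7] yaw 15.62 tilt [-0.008 -0.003 -1.   ] w 33.2 F [ 0.3 -0.2 -1.3]
TURN -162.0 SHIFT after -26.9 -36.4 -2.3
[ 2.760e-01  3.540e-01 -6.200e-02  1.164e+00 -1.000e-03 -3.138e+00]
```

The tool is vertical again to 0.5°. Now I'll turn back to yaw 177.6 (+198°), with joint 6 near mid-range.

```bash
python3 -m crank '[[[0,0,0,10.7,200],[0,0,0,10.7,200],[0,0,0,10.7,200],[0,0,0,10.7,200],[0,0,0,10.7,200],[0,0,0,10.7,200],[0,0,0,10.7,200],[0,0,0,10.7,200],[0,0,0,10.7,200],[0,0,0,10.7,200],[0,0,0,10.7,200],[0,0,0,10.7,200]]]'
python3 -m crank '[[[0,0,0,10.7,200],[0,0,0,10.7,200],[0,0,0,10.7,200],[0,0,0,10.7,200],[0,0,0,10.7,200],[0,0,0,10.7,200],[0,0,0,5.4,200],[0,0,0,0,200]]]'
python3 - <<'E'
from h import *
go(533.8,107,100,177.6); print(bot.get_obs()["joint_pos"].round(3))
c,P,ok=wrist("w3"); blobs(c,P,ok,.0145,.024,200)
E
```

```text
clock: 13.5
eef_pos: [0.5127, 0.1279, 0.1473]
tool_rot: [-0.546, 0.838, -0.001, -0.006]
ft_force: [-0.5, -1.1, -1.0]
grip_width: 0.0331
clock: 14.5
eef_pos: [0.5152, 0.1164, 0.147]
tool_rot: [0.037, 0.999, -0.006, -0.004]
ft_force: [-0.1, 0.3, -1.0]
grip_width: 0.0333
t 14.5 p [515.2 116.4 147. ] yaw 175.8 tilt [-0.009 -0.012 -1.   ] w 33.3 F [-0.1  0.3 -1. ]
TURN -1.8 SHIFT after -19.0 -8.7 47.0
[ 0.228  0.356 -0.061  1.165 -0.01   0.301]
px [ 28. 187.] n 990 ctr 457.8 -140.9 size 97.5 29.1 ang -2.8 z 0.0187 col [28. 41. 66.]
px [509. 238.] n 8279 ctr 536.1 277.3 size 146.2 47.4 ang -2.1 z 0.0176 col [163. 170. 174.]
px [412. 242.] n 8171 ctr 535.0 190.9 size 144.8 46.5 ang -2.5 z 0.0176 col [169. 177. 181.]
px [320. 175.] n 277 ctr 464.3 116.9 size 24.4 6.6 ang 86.1 z 0.0174 col [102. 108. 112.]
px [595. 258.] n 7192 ctr 560.2 361.3 size 145.1 48.3 ang -2.3 z 0.0176 col [155. 163. 167.]
px [219. 261.] n 299 ctr 532.1 23.9 size 59.2 30.0 ang 39.3 z 0.0193 col [36. 47. 78.]
px [ 74. 326.] n 677 ctr 593.3 -135.0 size 78.8 33.5 ang 28.4 z 0.019 col [28. 40. 63.]
```

View pics/w3.png

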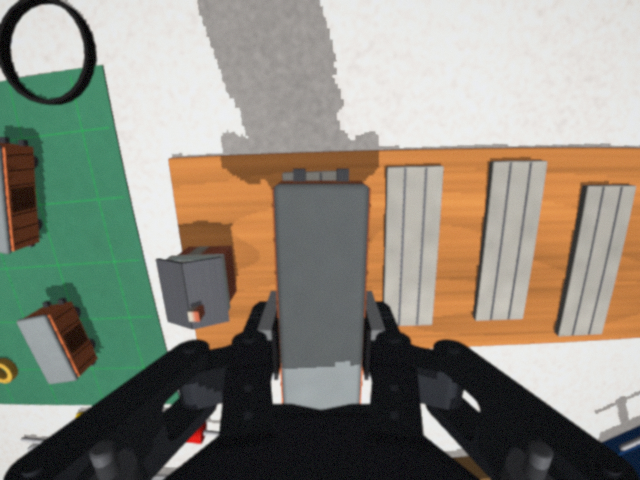

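The wrist view shows wagon130 hanging straight in the jaws over track0. The other tracks agree with the earlier wrist measurements to about 1 mm. I'll measure where the van sits in the tool frame.

```bash
cat >> h.py <<'E'
def held(L):
    c=bot.camera("wrist"); T=np.array(c["T_tool_cam"]); A=np.linalg.inv(T)
    P,ok=cloud(c,A[:3,:3],A[:3,3]); P=P*1000
    m=ok&(abs(P[...,1])<25)&(P[...,2]<-20)&(P[...,2]>-50)&(P[...,0]>15)&(P[...,0]<110)
    q=P[m]; print("n",len(q),"xmax",np.percentile(q[:,0],[97,99,99.8]).round(1),"expect",L/2,"y",np.percentile(q[:,1],[2,50,98]).round(1))
    A_=np.c_[q[:,:2],np.ones(len(q))]; k=np.linalg.lstsq(A_,q[:,2],rcond=None)[0]; print("roof slope",k[:2].round(4),"z",k[2].round(1))
    xs=q[:,0]; f=q[xs>xs.max()-25]; 
    for yb in(-10,0,10):
        print(q[abs(q[:,1]-yb)<3][:,0].max().round(1))
E
python3 - <<'E'
from h import *
held(130); go(533.5,105.9,60,177.7)
E
```

```text
n 12153 xmax [61.  61.7 61.9] expect 65.0 y [-16.9  -1.   14.7]
roof slope [0.0107 0.0038] z -33.6
62.1
62.1
62.1
t 14.6 p [515.1 116.8 147. ] yaw 175.87 tilt [-0.009 -0.012 -1.   ] w 33.0 F [ 0.3  0.1 -0.5]
TURN -1.8 SHIFT after -18.8 -10.1 87.0
```

```bash
python3 -m crank '[[[-17,-10,20,-1.8,200],[0,0,30,0,200],[0,0,15,0,200],[0,0,0,0,200],[0,0,0,0,200]]]'
python3 - <<'E'
from h import *
go(531,106.4,31,177.7)
E
```

```text
clock: 15.22
eef_pos: [0.533, 0.1037, 0.0822]
tool_rot: [0.019, 1.0, -0.006, -0.003]
ft_force: [1.2, 0.3, -0.1]
grip_width: 0.0333
t 15.22 p [533.  103.7  82.2] yaw 177.82 tilt [-0.005 -0.011 -1.   ] w 33.3 F [ 1.2  0.3 -0.1]
TURN 0.1 SHIFT after 2.1 2.6 51.2
```

```bash
python3 -m crank '[[[2,2.5,20,0,200],[0,0,15,0,200],[0,0,0,0,200],[0,0,0,0,200]]]'
python3 - <<'E'
from h import *
go(531,106.4,31,177.7)
E
```

```text
clock: 15.72
eef_pos: [0.5341, 0.1068, 0.0502]
tool_rot: [0.019, 1.0, -0.005, 0.001]
ft_force: [-0.5, 0.0, -0.9]
grip_width: 0.0328
t 15.72 p [534.1 106.8  50.2] yaw 177.87 tilt [ 0.002 -0.01  -1.   ] w 32.8 F [-0.5  0.  -0.9]
TURN 0.2 SHIFT after 3.1 -0.5 19.2
```

```bash
python3 -m crank '[[[3,-0.5,10,0,200],[0,0,5,0,200],[0,0,2,0,200],[0,0,0,0,200]]]'
python3 - <<'E'
from h import *
go(531,106.4,30.5,177.7)
E
```

```text
clock: 16.23
eef_pos: [0.5316, 0.1062, 0.0331]
tool_rot: [0.019, 1.0, -0.005, 0.002]
ft_force: [0.4, 0.1, -0.5]
grip_width: 0.033
t 16.23 p [531.6 106.2  33.1] yaw 177.87 tilt [ 0.004 -0.01  -1.   ] w 33.0 F [ 0.4  0.1 -0.5]
TURN 0.2 SHIFT after 0.7 0.2 2.6
```

```bash
python3 -m crank '[[[0.6,0,2.5,0,200],[0,0,0,0,200],[0,0,1.2,0,200],[0,0,0,0,200]]]'

```

```text
clock: 16.73
eef_pos: [0.5315, 0.1063, 0.0296]
tool_rot: [0.019, 1.0, -0.005, 0.002]
ft_force: [0.2, 0.2, -0.6]
grip_width: 0.0332
```

```bash
python3 -m crank '[[[0,0,1,0,200],[0,0,0,0,200]]]'; python3 -m crank '[[[0,0,0,0,80],[0,0,0,0,80],[0,0,0,0,80],[0,0,0,0,80]]]'
```

```text
clock: 16.98
eef_pos: [0.5316, 0.1063, 0.0294]
tool_rot: [0.019, 1.0, -0.005, 0.003]
ft_force: [-1.0, 0.0, 0.7]
grip_width: 0.0331
clock: 17.48
eef_pos: [0.5322, 0.1064, 0.0294]
tool_rot: [0.019, 1.0, -0.005, 0.003]
ft_force: [-0.4, -0.2, -0.1]
grip_width: 0.0583
```

Released, and the fingers are 58 mm apart. I'll lift straight up and check from above.

```bash
python3 -m crank '[[[0,0,-20,0,80],[0,0,-40,0,80],[0,0,-50,0,80],[0,0,-40,0,80],[0,0,0,0,80],[0,0,0,0,80]]]'
python3 - <<'E'
from h import *
go(463,-152,160,166)
c,P,ok=wrist("w4"); blobs(c,P,ok,.0145,.024,200); print("high");blobs(c,P,ok,.04,.075,300)
E
```

```text
clock: 18.23
eef_pos: [0.5301, 0.1076, 0.1818]
tool_rot: [0.019, 1.0, -0.005, 0.001]
ft_force: [0.6, -0.1, -0.5]
grip_width: 0.0584
t 18.23 p [530.1 107.6 181.8] yaw 177.86 tilt [ 0.003 -0.01  -1.   ] w 58.4 F [ 0.6 -0.1 -0.5]
TURN 11.9 SHIFT after 2.3 -268.1 21.8
px [ 62. 159.] n 715 ctr 460.4 -140.4 size 96.5 12.8 ang -13.2 z 0.019 col [26. 39. 63.]
px [499. 218.] n 6890 ctr 535.7 277.3 size 145.0 47.7 ang -2.4 z 0.0176 col [154. 162. 166.]
px [411. 220.] n 7100 ctr 534.7 191.2 size 144.7 47.1 ang -2.7 z 0.0175 col [160. 167. 171.]
px [325. 199.] n 1437 ctr 533.2 105.3 size 143.5 46.2 ang -2.6 z 0.0175 col [122. 133. 145.]
px [577. 240.] n 6083 ctr 560.3 361.2 size 146.0 48.2 ang -2.4 z 0.0176 col [149. 156. 160.]
px [235. 228.] n 206 ctr 531.5 23.7 size 59.9 30.1 ang 40.3 z 0.0195 col [35. 48. 77.]
px [ 96. 288.] n 525 ctr 593.8 -134.6 size 79.2 32.5 ang 26.6 z 0.019 col [27. 39. 58.]
px [605. 422.] n 240 ctr 795.7 453.2 size 36.4 9.8 ang -68.9 z 0.0194 col [71. 45. 27.]
px [460. 436.] n 249 ctr 800.8 264.5 size 47.9 3.7 ang -89.5 z 0.0195 col [31. 51. 68.]
px [172. 449.] n 234 ctr 813.6 -93.4 size 43.1 20.8 ang 57.1 z 0.0193 col [155. 151. 150.]
high
px [ 26. 160.] n 3871 ctr 457.1 -151.5 size 89.9 34.8 ang -13.8 z 0.0462 col [137. 140. 141.]
px [320. 235.] n 6113 ctr 534.7 104.9 size 130.2 35.0 ang -2.0 z 0.0623 col [148. 148. 147.]
px [214. 251.] n 3707 ctr 541.3 12.4 size 55.1 52.3 ang -2.4 z 0.0631 col [94. 90. 91.]
px [ 72. 306.] n 2162 ctr 598.7 -144.4 size 70.4 35.1 ang 5.9 z 0.046 col [139. 141. 142.]
px [626. 433.] n 1099 ctr 796.0 453.4 size 102.0 53.3 ang 18.9 z 0.0454 col [97. 81. 71.]
px [482. 465.] n 971 ctr 807.8 276.4 size 59.7 18.4 ang 82.5 z 0.0539 col [ 91.  95. 109.]
```

View pics/w4.png

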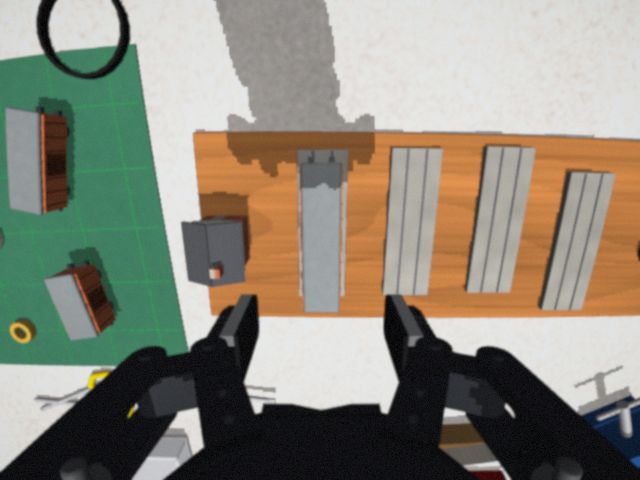

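wagon130 stands 1.5 mm from the track centre and 0.5° off the rails. Roof (320,235) lies over track (325,199–300). Next is wagon90.

```bash
python3 -m crank '[[[0,0,0,6,0],[0,0,0,5.7,0],[1,-30,0,0,0],[1,-45,0,0,0],[1,-45,0,0,0],[2,-45,0,0,0],[2,-45,10,0,0],[1,-40,20,0,0],[0,-20,20,0,0],[0,0,20,0,0],[0,0,0,0,0],[0,0,0,0,0]]]'
python3 - <<'E'
from h import *
go(457.4,-152,60,166.2); print(bot.get_obs()["joint_pos"].round(3))
c,P,ok=wrist("w5");blobs(c,P,ok,.035,.06,300)
E
```

```text
clock: 19.77
eef_pos: [0.4421, -0.1596, 0.0956]
tool_rot: [0.123, 0.992, -0.005, -0.014]
ft_force: [-0.5, 0.0, 0.6]
grip_width: 0.0854
t 19.77 p [ 442.1 -159.6   95.6] yaw 165.82 tilt [-0.029 -0.007 -1.   ] w 85.4 F [-0.5  0.   0.6]
TURN -0.4 SHIFT after -13.1 11.0 35.6
[-0.336  0.309 -0.279  1.009 -0.017 -0.088]
px [339. 284.] n 6929 ctr 457.0 -153.1 size 89.3 35.0 ang -14.2 z 0.0464 col [158. 158. 156.]
px [587. 332.] n 2363 ctr 526.3 1.1 size 60.6 37.7 ang -47.1 z 0.05 col [83. 85. 84.]
px [231. 400.] n 747 ctr 526.5 -251.8 size 31.5 15.7 ang 22.3 z 0.0429 col [30. 47. 79.]
px [125. 470.] n 689 ctr 582.6 -361.5 size 36.3 22.1 ang 47.5 z 0.0416 col [ 72.  81. 101.]
```

```bash
python3 -m crank '[[[-13,10,0,-0.4,0],[0,0,0,0,0],[0,0,0,0,0]]]'
python3 - <<'E'
from h import *
go(457.2,-152.5,60,166)
E
```

```text
clock: 20.2
eef_pos: [0.4602, -0.1519, 0.0968]
tool_rot: [0.118, 0.993, -0.006, -0.012]
ft_force: [-0.0, 0.6, 0.5]
grip_width: 0.0853
t 20.2 p [ 460.2 -151.9   96.8] yaw 166.39 tilt [-0.026 -0.008 -1.   ] w 85.3 F [-0.   0.6  0.5]
TURN 0.4 SHIFT after 2.7 -1.3 36.8
```

```bash
python3 -m crank '[[[2,-1.5,20,0.4,0],[0,0,25,0,0],[0,0,20,0,0],[0,0,10,0,0],[0,0,0,0,0],[0,0,0,0,0]]]'
python3 - <<'E'
from h import *
go(457.2,-152.5,11,166)
E
```

```text
clock: 20.95
eef_pos: [0.4585, -0.1538, 0.0225]
tool_rot: [0.121, 0.993, -0.006, -0.009]
ft_force: [-0.2, -0.6, 0.3]
grip_width: 0.0851
t 20.95 p [ 458.5 -153.8   22.5] yaw 166.06 tilt [-0.02 -0.01 -1.  ] w 85.1 F [-0.2 -0.6  0.3]
TURN 0.1 SHIFT after 1.5 0.9 11.5
```

```bash
python3 -m crank '[[[1.5,1,10,0,0],[0,0,2,0,0],[0,0,0,0,200],[0,0,0,0,200],[0,0,0,0,200],[0,0,0,0,200],[0,0,0,0,200],[0,0,0,0,200]]]'
python3 - <<'E'
from h import *
go(457.2,-152.5,11,166)
E
```

```text
clock: 21.95
eef_pos: [0.4583, -0.1529, 0.0115]
tool_rot: [0.121, 0.993, -0.007, -0.008]
ft_force: [0.2, -0.1, 0.1]
grip_width: 0.0329
t 21.95 p [ 458.3 -152.9   11.5] yaw 166.06 tilt [-0.017 -0.011 -1.   ] w 32.9 F [ 0.2 -0.1  0.1]
TURN 0.1 SHIFT after 1.2 0.1 0.5
```

```bash
python3 -m crank '[[[0,0,-25,0,200],[0,0,-30,0,200],[0,0,-30,0,200],[0,0,-30,0,200],[0,0,-20,0,200],[0,0,0,0,200],[0,0,0,0,200]]]'
python3 - <<'E'
from h import *
go(536,276.5,145,177.6)
E
```

```text
clock: 22.82
eef_pos: [0.458, -0.1506, 0.1473]
tool_rot: [0.121, 0.993, -0.006, -0.011]
ft_force: [-0.1, -0.4, -2.0]
grip_width: 0.0334
t 22.82 p [ 458.  -150.6  147.3] yaw 166.05 tilt [-0.024 -0.009 -1.   ] w 33.4 F [-0.1 -0.4 -2. ]
TURN -11.6 SHIFT after -60.0 430.0 2.3
```

```bash
python3 -m crank '[[[0,0,0,-6,200],[-3,15,0,-5.6,200],[-6,30,0,0,200],[-6,40,0,0,200],[-6,45,0,0,200],[-6,45,0,0,200],[-6,45,0,0,200],[-6,45,0,0,200],[-6,45,0,0,200],[-6,40,0,0,200],[-5,30,0,0,200],[-4,20,0,0,200]]]'
python3 - <<'E'
from h import *
go(536,276.5,145,177.6)
E
```

```text
clock: 24.32
eef_pos: [0.5257, 0.2561, 0.1207]
tool_rot: [0.02, 0.999, -0.007, -0.027]
ft_force: [-0.2, -1.0, -0.7]
grip_width: 0.0332
t 24.32 p [525.7 256.1 120.7] yaw 177.72 tilt [-0.055 -0.014 -0.998] w 33.2 F [-0.2 -1.  -0.7]
TURN 0.1 SHIFT after -9.5 20.8 -24.3
```

Sideways sweeps lower the tool and pitch it (now 3°). I'll make small corrective moves and see which ones undo it.

```bash
python3 -m crank '[[[0,0,0,0,200],[0,0,0,0,200]]]'
python3 - <<'E'
from h import *
go(536,276.5,145,177.6); print(bot.get_obs()["joint_pos"].round(3))
E
python3 -m crank '[[[-8,18,-10,0,200],[0,0,-10,0,200],[0,0,0,0,200]]]'
python3 - <<'E'
from h import *
go(536,276.5,145,177.6); print(bot.get_obs()["joint_pos"].round(3))
held(90)
c,P,ok=wrist("w6"); blobs(c,P,ok,.0145,.024,500)
E
```

```text
clock: 24.58
eef_pos: [0.524, 0.2563, 0.1173]
tool_rot: [0.019, 0.999, -0.009, -0.03]
ft_force: [0.9, -0.4, -1.4]
grip_width: 0.0329
t 24.57 p [524.  256.3 117.3] yaw 177.84 tilt [-0.059 -0.017 -0.998] w 32.9 F [ 0.9 -0.4 -1.4]
TURN 0.2 SHIFT after -11.2 20.7 -27.7
[0.449 0.52  0.114 1.225 0.011 0.486]
clock: 24.95
eef_pos: [0.5327, 0.2705, 0.1356]
tool_rot: [0.02, 0.999, -0.011, -0.032]
ft_force: [0.7, -0.3, -1.0]
grip_width: 0.0337
t 24.95 p [532.7 270.5 135.6] yaw 177.62 tilt [-0.063 -0.02  -0.998] w 33.7 F [ 0.7 -0.3 -1. ]
TURN 0.0 SHIFT after -3.1 6.1 -9.4
[0.464 0.538 0.194 1.292 0.011 0.505]
n 8065 xmax [45.7 46.1 46.3] expect 45.0 y [-17.   -1.3  14.8]
roof slope [ 0.074 -0.003] z -36.4
46.5
46.6
46.4
px [334. 187.] n 3186 ctr 486.9 279.6 size 47.8 45.7 ang -3.0 z 0.0176 col [110. 115. 119.]
px [230. 243.] n 8746 ctr 534.9 191.1 size 144.1 47.4 ang -2.8 z 0.0175 col [159. 167. 170.]
px [147. 237.] n 3170 ctr 533.1 106.6 size 145.3 46.7 ang -2.3 z 0.0173 col [133. 140. 143.]
px [435. 264.] n 8420 ctr 558.7 361.5 size 141.1 46.6 ang -2.4 z 0.0176 col [168. 176. 180.]
px [ 51. 261.] n 527 ctr 531.6 24.0 size 59.5 30.2 ang 39.6 z 0.0194 col [32. 42. 72.]
px [ 26. 428.] n 725 ctr 722.4 -59.5 size 60.9 21.7 ang 77.6 z 0.0203 col [ 15.  20. 153.]
```

The tool is pitched 3.6°, but the van has pivoted in the pads and hangs level to 0.6°, so I can lower it as it is.

```bash
python3 -m crank '[[[-9,7,20,0,200],[0,0,25,0,200],[0,0,20,0,200],[0,0,0,0,200],[0,0,0,0,200]]]'
python3 - <<'E'
from h import *
go(535.3,277.5,27.5,177.6);held(90)
E
```

```text
clock: 25.68
eef_pos: [0.5368, 0.2746, 0.0619]
tool_rot: [0.021, 0.999, -0.012, -0.034]
ft_force: [0.5, -0.5, -2.2]
grip_width: 0.0333
t 25.68 p [536.8 274.6  61.9] yaw 177.52 tilt [-0.068 -0.022 -0.997] w 33.3 F [ 0.5 -0.5 -2.2]
TURN -0.1 SHIFT after 1.7 2.8 34.4
n 8053 xmax [45.8 46.2 46.4] expect 45.0 y [-17.   -1.3  14.7]
roof slope [0.0663 0.0003] z -36.2
46.5
46.5
46.5
```

```bash
python3 -m crank '[[[-1,3.7,15,0,200],[0,0,12,0,200],[0,0,3,0,200],[0,0,0,0,200],[0,0,0,0,200]]]'
python3 - <<'E'
from h import *
go(535.3,277.5,27.5,177.6)
E
```

```text
clock: 26.35
eef_pos: [0.5368, 0.2784, 0.031]
tool_rot: [0.021, 0.999, -0.011, -0.033]
ft_force: [0.3, -0.9, -2.1]
grip_width: 0.0332
t 26.35 p [536.8 278.4  31. ] yaw 177.53 tilt [-0.066 -0.021 -0.998] w 33.2 F [ 0.3 -0.9 -2.1]
TURN -0.1 SHIFT after 1.4 -0.9 3.5
```

```bash
python3 -m crank '[[[1.2,-0.7,2.5,0,200],[0,0,1,0,200],[0,0,0,0,200]]]'; python3 -m crank '[[[0,0,1,0,200],[0,0,0,0,200]]]'
```

```text
clock: 26.72
eef_pos: [0.5361, 0.278, 0.0293]
tool_rot: [0.021, 0.999, -0.01, -0.032]
ft_force: [-0.4, -0.7, -0.6]
grip_width: 0.0329
clock: 26.98
eef_pos: [0.5361, 0.278, 0.0291]
tool_rot: [0.021, 0.999, -0.01, -0.031]
ft_force: [-1.0, -0.1, 0.4]
grip_width: 0.0331
```

Contact: the weight has come off the wrist. Releasing.

```bash
python3 -m crank '[[[0,0,0.5,0,200],[0,0,0,0,80],[0,0,0,0,80],[0,0,0,0,80],[0,0,0,0,80],[0,0,-20,0,80],[0,0,-30,0,80],[0,0,-40,0,80],[0,0,-40,0,80],[0,0,0,0,80],[0,0,0,0,80]]]'
python3 - <<'E'
from h import *
go(599,-145,170,187.2); print(bot.get_obs()["joint_pos"].round(3))
c,P,ok=wrist("w7"); blobs(c,P,ok,.0145,.024,500); print("high");blobs(c,P,ok,.04,.075,500)
E
```

```text
clock: 28.35
eef_pos: [0.5435, 0.2801, 0.1589]
tool_rot: [0.021, 0.999, -0.011, -0.033]
ft_force: [-0.3, -0.3, -0.2]
grip_width: 0.0586
t 28.35 p [543.5 280.1 158.9] yaw 177.52 tilt [-0.067 -0.021 -0.998] w 58.6 F [-0.3 -0.3 -0.2]
TURN -9.7 SHIFT after -1.7 -428.7 -11.1
[0.47  0.556 0.286 1.37  0.011 0.512]
px [325. 206.] n 3045 ctr 536.2 277.2 size 144.6 46.1 ang -2.6 z 0.0175 col [122. 130. 137.]
px [227. 227.] n 7661 ctr 534.9 191.2 size 144.7 47.4 ang -2.3 z 0.0174 col [154. 161. 165.]
px [150. 223.] n 2755 ctr 532.9 108.3 size 145.1 46.4 ang -0.9 z 0.0174 col [128. 134. 138.]
px [418. 240.] n 6852 ctr 559.9 361.3 size 144.4 46.4 ang -2.5 z 0.0175 col [162. 169. 173.]
px [ 31. 405.] n 819 ctr 721.6 -61.1 size 80.4 20.9 ang 75.5 z 0.0204 col [ 21.  25. 151.]
high
px [113. 244.] n 8310 ctr 534.7 106.3 size 129.5 34.8 ang -2.0 z 0.062 col [117. 122. 131.]
px [321. 239.] n 5071 ctr 534.8 277.0 size 89.5 34.8 ang -2.5 z 0.0624 col [148. 148. 145.]
px [ 25. 261.] n 3116 ctr 541.4 15.2 size 54.5 49.3 ang -2.4 z 0.0612 col [103. 100. 100.]
px [536. 271.] n 965 ctr 568.2 452.5 size 28.3 20.5 ang -27.3 z 0.05 col [60. 75. 44.]
```

View pics/w7.png

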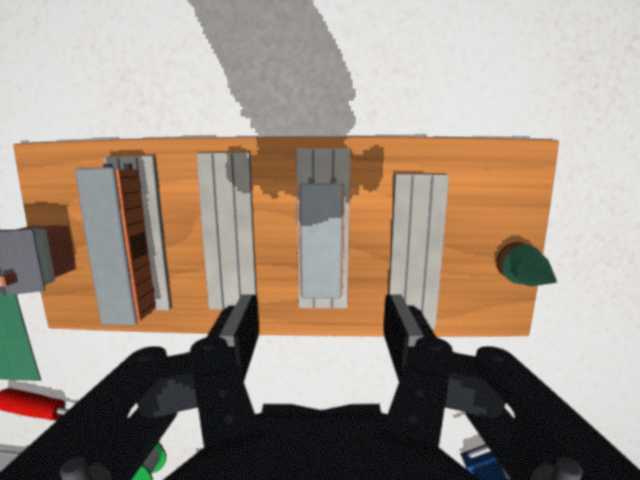

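wagon90 is within 1.4 mm and 0.1° of track2 (roof (321,239)). The tool has a 4° pitch, so I'll try stretching past the reach limit, empty and high over clear table, to level it.

```bash
python3 -m crank '[[[-5,-20,-5,0,80],[-15,-30,-5,0,80],[-15,-30,-5,0,80],[-15,-30,-5,0,80],[-15,-30,-5,0,80],[-15,-30,-5,0,80],[-15,-30,-5,0,80],[-15,-30,0,0,80],[-15,-30,0,0,80],[-5,-15,0,0,80],[0,0,0,0,80],[0,0,0,0,80]]]'
python3 - <<'E'
from h import *
go(599,-145,170,187.2); print(bot.get_obs()["joint_pos"].round(3))
E
python3 -m crank '[[[-25,0,0,0,80],[-25,0,0,0,80],[-10,0,0,0,80],[0,0,0,0,80]]]'
python3 - <<'E'
from h import *
go(599,-145,170,187.2); print(bot.get_obs()["joint_pos"].round(3))
E
```

```text
clock: 29.9
eef_pos: [0.6603, -0.0214, 0.1826]
tool_rot: [0.024, 0.999, -0.015, -0.045]
ft_force: [0.1, 0.5, -1.0]
grip_width: 0.0589
t 29.9 p [660.3 -21.4 182.6] yaw 177.16 tilt [-0.09  -0.028 -0.996] w 58.9 F [ 0.1  0.5 -1. ]
TURN -10.0 SHIFT after 76.3 -114.9 12.6
[-0.019  0.673  0.548  1.536 -0.03   0.031]
clock: 30.4
eef_pos: [0.7194, -0.0177, 0.1776]
tool_rot: [0.02, 0.999, -0.015, -0.046]
ft_force: [0.0, -0.3, -0.4]
grip_width: 0.0588
t 30.4 p [719.4 -17.7 177.6] yaw 177.63 tilt [-0.092 -0.028 -0.995] w 58.8 F [ 0.  -0.3 -0.4]
TURN -9.6 SHIFT after 135.4 -111.2 7.6
[-0.012  0.834  0.835  1.664 -0.029  0.029]
```

```bash
python3 -m crank '[[[-20,0,0,0,80],[-20,0,0,0,80],[-20,0,0,0,80],[0,0,0,0,80]]]'
python3 - <<'E'
from h import *
go(599,-145,170,187.2); print(bot.get_obs()["joint_pos"].round(3))
E
```

```text
clock: 30.9
eef_pos: [0.7721, -0.0148, 0.1686]
tool_rot: [0.017, 0.999, -0.015, -0.048]
ft_force: [0.3, -0.1, -0.7]
grip_width: 0.0586
t 30.9 p [772.1 -14.8 168.6] yaw 177.99 tilt [-0.097 -0.027 -0.995] w 58.6 F [ 0.3 -0.1 -0.7]
TURN -9.2 SHIFT after 188.0 -107.5 -1.4
[-0.008  1.06   1.27   1.878 -0.028  0.027]
```

```bash
python3 -m crank '[[[-15,0,0,0,80],[-15,0,0,0,80],[0,0,0,0,80]]]'
python3 - <<'E'
from h import *
go(599,-145,170,187.2); print(bot.get_obs()["joint_pos"].round(3))
E
```

```text
clock: 31.28
eef_pos: [0.7861, -0.0145, 0.1631]
tool_rot: [0.016, 0.999, -0.014, -0.034]
ft_force: [-0.2, 0.7, -0.1]
grip_width: 0.0586
t 31.27 p [786.1 -14.5 163.1] yaw 178.12 tilt [-0.068 -0.028 -0.997] w 58.6 F [-0.2  0.7 -0.1]
TURN -9.1 SHIFT after 202.0 -106.0 -6.9
[-0.007  1.067  1.274  1.845 -0.028  0.025]
```

It works: the pitch has gone from -0.097 to -0.068. Continuing.

```bash
python3 -m crank '[[[-15,0,0,0,80],[-15,0,0,0,80],[-15,0,0,0,80],[0,0,0,0,80]]]'
python3 - <<'E'
from h import *
go(599,-145,170,187.2); print(bot.get_obs()["joint_pos"].round(3))
E
```

```text
clock: 31.78
eef_pos: [0.8049, -0.0163, 0.1506]
tool_rot: [0.016, 1.0, -0.014, -0.016]
ft_force: [0.2, 0.0, 0.0]
grip_width: 0.0585
t 31.77 p [804.9 -16.3 150.6] yaw 178.15 tilt [-0.033 -0.028 -0.999] w 58.5 F [0.2 0.  0. ]
TURN -9.1 SHIFT after 220.4 -101.9 -19.4
[-0.009  1.082  1.274  1.795 -0.029  0.023]
```

```bash
python3 -m crank '[[[-15,0,-5,0,0],[-15,0,-5,0,0],[-15,0,-5,0,0],[-15,0,-5,0,0],[0,0,0,0,0]]]'
python3 - <<'E'
from h import *
go(599,-145,170,187.2); print(bot.get_obs()["joint_pos"].round(3))
E
```

```text
clock: 32.4
eef_pos: [0.8241, -0.0175, 0.1536]
tool_rot: [0.016, 1.0, -0.014, 0.009]
ft_force: [-0.1, 0.2, 0.7]
grip_width: 0.0858
t 32.4 p [824.1 -17.5 153.6] yaw 178.23 tilt [ 0.018 -0.029 -0.999] w 85.8 F [-0.1  0.2  0.7]
TURN -9.0 SHIFT after 239.3 -98.3 -16.4
[-0.011  1.078  1.275  1.749 -0.029  0.02 ]
```

```bash
python3 -m crank '[[[10,0,0,-5,0],[20,-10,0,-4,0],[25,-12,0,0,0],[25,-12,0,0,0],[25,-12,0,0,0],[25,-12,0,0,0],[25,-12,0,0,0],[25,-12,0,0,0],[20,-10,0,0,0],[10,0,0,0,0],[0,0,0,0,0],[0,0,0,0,0]]]'
python3 - <<'E'
from h import *
go(599,-145,100,187.4); print(bot.get_obs()["joint_pos"].round(3))
c,P,ok=wrist("w8"); blobs(c,P,ok,.035,.055,500)
E
```

```text
clock: 33.9
eef_pos: [0.6212, -0.1349, 0.1537]
tool_rot: [-0.067, 0.998, -0.015, 0.01]
ft_force: [-0.5, -0.1, 0.1]
grip_width: 0.0853
t 33.9 p [ 621.2 -134.9  153.7] yaw -172.35 tilt [ 0.022 -0.029 -0.999] w 85.3 F [-0.5 -0.1  0.1]
TURN -359.8 SHIFT after 23.3 -7.2 53.7
[-0.202  0.528  0.227  1.242 -0.024 -0.336]
px [175.  99.] n 1817 ctr 531.8 -259.0 size 32.7 32.6 ang -63.6 z 0.0434 col [ 38.  60. 100.]
px [ 47. 174.] n 6098 ctr 601.7 -365.6 size 109.3 36.7 ang 28.7 z 0.046 col [130. 133. 136.]
px [620. 198.] n 2167 ctr 548.0 87.5 size 99.4 4.4 ang -1.8 z 0.0441 col [18. 30. 54.]
px [510. 158.] n 521 ctr 540.6 -9.4 size 47.7 5.0 ang -2.9 z 0.045 col [70. 74. 74.]
px [317. 208.] n 3918 ctr 599.1 -145.7 size 70.0 35.0 ang 7.6 z 0.0464 col [156. 157. 153.]
```

View pics/w8.png

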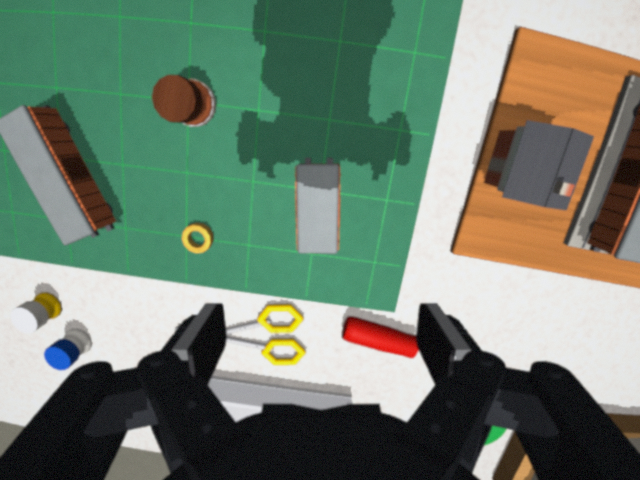

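wagon70 is at (317,208), between the jaws and clear of the jar at (180,100). Going down.

```bash
python3 -m crank '[[[15,-2,0,0,0],[10,-1,15,0,0],[0,0,30,0,0],[0,0,30,0,0],[0,0,20,0,0],[0,0,0,0,0],[0,0,0,0,0]]]'
python3 - <<'E'
from h import *
go(599.1,-145.5,11,-172.4)
E
```

```text
clock: 34.83
eef_pos: [0.6047, -0.1407, 0.0561]
tool_rot: [-0.07, 0.997, -0.016, 0.012]
ft_force: [0.1, 0.0, 0.2]
grip_width: 0.0856
t 34.83 p [ 604.7 -140.7   56.1] yaw -171.97 tilt [ 0.027 -0.029 -0.999] w 85.6 F [0.1 0.  0.2]
TURN 0.4 SHIFT after 6.2 -4.0 45.1
```

```bash
python3 -m crank '[[[7.2,-2.9,10,0.4,0],[0,0,15,0,0],[0,0,10,0,0],[0,0,5,0,0],[0,0,0,0,0],[0,0,0,0,0]]]'
python3 - <<'E'
from h import *
go(599.1,-145.5,11,-172.4)
E
```

```text
clock: 35.58
eef_pos: [0.6002, -0.1464, 0.0153]
tool_rot: [-0.066, 0.998, -0.016, 0.014]
ft_force: [0.2, 0.0, 0.1]
grip_width: 0.0852
t 35.58 p [ 600.2 -146.4   15.3] yaw -172.39 tilt [ 0.03  -0.03  -0.999] w 85.2 F [0.2 0.  0.1]
TURN 0.0 SHIFT after 1.0 1.1 4.3
```

```bash
python3 -m crank '[[[1,1,4,0,0],[0,0,0,0,0],[0,0,0,0,200],[0,0,0,0,200],[0,0,0,0,200],[0,0,0,0,200],[0,0,0,0,200],[0,0,0,0,200]]]'
python3 -m crank '[[[0,0,-20,0,200],[0,0,-25,0,200],[0,0,-30,0,200],[0,0,-30,0,200],[0,0,-20,0,200],[0,0,0,0,200]]]'
python3 - <<'E'
from h import *
go(560,361.3,145,177.6)
E
```

```text
clock: 36.58
eef_pos: [0.6001, -0.1456, 0.0123]
tool_rot: [-0.066, 0.998, -0.016, 0.015]
ft_force: [0.5, 1.0, 0.9]
grip_width: 0.0331
clock: 37.33
eef_pos: [0.5941, -0.1416, 0.1381]
tool_rot: [-0.066, 0.998, -0.016, 0.012]
ft_force: [0.6, -0.8, -0.6]
grip_width: 0.0333
t 37.33 p [ 594.1 -141.6  138.1] yaw -172.39 tilt [ 0.027 -0.03  -0.999] w 33.3 F [ 0.6 -0.8 -0.6]
TURN -350.0 SHIFT after 55.1 501.1 -6.9
```

```bash
python3 -m crank '[[[0,0,-5,5,200],[1,15,-5,5,200],[3,30,-5,0,200],[4,33,-3,0,200],[4,33,-3,0,200],[4,33,-3,0,200],[4,33,-3,0,200],[4,33,-3,0,200],[4,33,-3,0,200],[4,33,-3,0,200],[4,33,-3,0,200],[4,33,-3,0,200]]]'
python3 - <<'E'
from h import *
go(560,361.3,145,177.6)
E
```

```text
clock: 38.83
eef_pos: [0.5597, 0.2092, 0.1497]
tool_rot: [0.027, 0.999, -0.017, -0.001]
ft_force: [0.7, 0.6, -1.5]
grip_width: 0.033
t 38.83 p [559.7 209.2 149.7] yaw 176.87 tilt [-0.002 -0.033 -0.999] w 33.0 F [ 0.7  0.6 -1.5]
TURN -0.7 SHIFT after 6.0 151.9 4.7
```

```bash
python3 -m crank '[[[1,30,-2,-0.7,200],[1,30,-2,0,200],[1,30,-2,0,200],[1,30,0,0,200],[0,20,0,0,200],[0,8,0,0,200],[0,0,0,0,200],[0,0,0,0,200]]]'
python3 - <<'E'
from h import *
go(560,361.3,30,177.6); print(bot.get_obs()["joint_pos"].round(3)); held(70)
c,P,ok=wrist("w9"); blobs(c,P,ok,.0145,.024,500)
E
```

```text
clock: 39.83
eef_pos: [0.5567, 0.3608, 0.1366]
tool_rot: [0.019, 1.0, -0.022, -0.009]
ft_force: [0.2, -0.6, 0.0]
grip_width: 0.0332
t 39.83 p [556.7 360.8 136.6] yaw 177.75 tilt [-0.018 -0.044 -0.999] w 33.2 F [ 0.2 -0.6  0. ]
TURN 0.1 SHIFT after -3.2 0.6 106.6
[ 0.587  0.651  0.393  1.352 -0.026  0.627]
n 5383 xmax [34.3 34.6 34.8] expect 35.0 y [-17.   -1.   14.8]
roof slope [ 0.2296 -0.0081] z -39.5
34.9
34.9
34.7
px [634. 170.] n 661 ctr 500.0 603.5 size 72.2 6.8 ang 3.8 z 0.0182 col [43. 43. 43.]
px [234. 194.] n 4294 ctr 535.7 277.9 size 145.3 46.9 ang -2.3 z 0.0174 col [142. 150. 154.]
px [129. 213.] n 8600 ctr 534.7 191.4 size 145.1 47.8 ang -2.5 z 0.0174 col [161. 169. 173.]
px [ 51. 210.] n 3529 ctr 533.1 107.1 size 145.2 48.5 ang -1.4 z 0.0173 col [119. 125. 128.]
px [330. 195.] n 4822 ctr 522.7 362.9 size 69.5 46.1 ang -2.7 z 0.0175 col [116. 121. 124.]
```

View pics/w9.png

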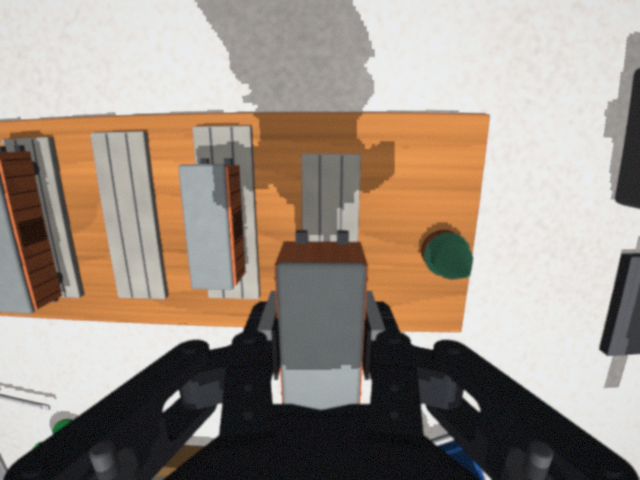

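The +x end wall is visible at (320,252), and it contaminates the slope fit. I'll refit on roof points only.

```bash
cat >> h.py <<'E'
def roof(xm):
    o=bot.get_obs(); c=bot.camera("wrist"); T=np.array(c["T_tool_cam"]); A=np.linalg.inv(T)
    P,ok=cloud(c,A[:3,:3],A[:3,3]); P=P*1000
    m=ok&(abs(P[...,1])<12)&(P[...,2]<-20)&(P[...,2]>-50)&(P[...,0]>10)&(P[...,0]<xm)
    q=P[m]; k=np.linalg.lstsq(np.c_[q[:,:2],np.ones(len(q))],q[:,2],rcond=None)[0]
    res=q[:,2]-np.c_[q[:,:2],np.ones(len(q))]@k
    R=Ro.from_quat(o["tool_rot"]).as_matrix(); n=R@np.array([k[0],k[1],-1]); n/=np.linalg.norm(n)
    print("tool-slope",k.round(3),"rms",res.std().round(2),"world roof normal",n.round(3),"xrange",q[:,0].min().round(1))
    return k
E
python3 - <<'E'
from h import *
roof(28)
E
```

```text
tool-slope [-2.5000e-02 -1.5000e-02 -3.4397e+01] rms 0.55 world roof normal [0.042 0.027 0.999] xrange 10.0
```

```bash
python3 -m crank '[[[-6,5.4,15,0,200],[0,0,25,0,200],[0,0,25,0,200],[0,0,15,0,200],[0,0,0,0,200],[0,0,0,0,200]]]'
python3 - <<'E'
from h import *
go(561,361.3,31,177.6)
E
```

```text
clock: 40.72
eef_pos: [0.5645, 0.362, 0.0533]
tool_rot: [0.021, 1.0, -0.021, -0.007]
ft_force: [0.8, 0.3, -0.7]
grip_width: 0.033
t 40.73 p [564.5 362.   53.3] yaw 177.58 tilt [-0.015 -0.042 -0.999] w 33.0 F [ 0.8  0.3 -0.7]
TURN -0.0 SHIFT after 3.4 -0.9 22.3
```

```bash
python3 -m crank '[[[3,0,8,0,200],[0,0,8,0,200],[0,0,3,0,200],[0,0,0,0,200],[0,0,0,0,200]]]'
python3 - <<'E'
from h import *
go(561,361.3,31,177.6);roof(28)
E
```

```text
clock: 41.35
eef_pos: [0.5623, 0.3624, 0.0355]
tool_rot: [0.021, 1.0, -0.02, -0.005]
ft_force: [0.3, 0.0, -0.9]
grip_width: 0.0332
t 41.35 p [562.3 362.4  35.5] yaw 177.6 tilt [-0.011 -0.039 -0.999] w 33.2 F [ 0.3  0.  -0.9]
TURN -0.0 SHIFT after 1.2 -1.2 4.5
tool-slope [-2.5000e-02 -1.7000e-02 -3.4388e+01] rms 0.54 world roof normal [0.036 0.021 0.999] xrange 10.0
```

```bash
python3 -m crank '[[[1.2,-1,3,0,200],[0,0,0,0,200],[0,0,1,0,200],[0,0,0,0,200]]]'; python3 -m crank '[[[0,0,1.5,0,200],[0,0,0,0,200]]]'
```

```text
clock: 41.9
eef_pos: [0.5611, 0.3613, 0.0317]
tool_rot: [0.021, 1.0, -0.019, -0.005]
ft_force: [-0.4, -0.2, -1.3]
grip_width: 0.033
clock: 42.15
eef_pos: [0.5612, 0.3613, 0.0302]
tool_rot: [0.021, 1.0, -0.019, -0.005]
ft_force: [-0.4, 0.5, -0.5]
grip_width: 0.0331
```

```bash
python3 -m crank '[[[0,0,1.5,0,200],[0,0,0,0,200]]]'
```

```text
clock: 42.4
eef_pos: [0.5614, 0.3615, 0.0293]
tool_rot: [0.021, 1.0, -0.019, -0.005]
ft_force: [-0.1, -0.4, 0.3]
grip_width: 0.0334
```

```bash
python3 -m crank '[[[0,0,0.5,0,200],[0,0,0,0,80],[0,0,0,0,80],[0,0,0,0,80],[0,0,0,0,80],[0,0,-20,0,80],[0,0,-30,0,80],[0,0,-40,0,80],[0,0,-40,0,80],[0,0,0,0,80],[0,0,0,0,80]]]'
python3 - <<'E'
from h import *
go(602,-366.5,170,208.8); print(bot.get_obs()["joint_pos"].round(3))
c,P,ok=wrist("w10"); blobs(c,P,ok,.0145,.024,500); print("high");blobs(c,P,ok,.04,.075,500)
E
```

```text
clock: 43.78
eef_pos: [0.5619, 0.3659, 0.16]
tool_rot: [0.021, 1.0, -0.02, -0.006]
ft_force: [0.2, 0.1, -0.2]
grip_width: 0.0584
t 43.77 p [561.9 365.9 160. ] yaw 177.59 tilt [-0.013 -0.04  -0.999] w 58.4 F [ 0.2  0.1 -0.2]
TURN -31.2 SHIFT after 317.7 -661.1 -10.0
[ 0.589  0.65   0.453  1.407 -0.026  0.631]
px [611. 127.] n 1098 ctr 480.9 605.3 size 109.5 7.1 ang -0.0 z 0.0193 col [37. 36. 37.]
px [235. 187.] n 3763 ctr 535.5 277.9 size 145.5 46.9 ang -2.4 z 0.0174 col [127. 134. 138.]
px [137. 203.] n 7553 ctr 534.5 191.4 size 145.1 48.0 ang -2.6 z 0.0174 col [146. 153. 156.]
px [ 64. 200.] n 3092 ctr 533.3 107.9 size 145.8 46.6 ang -1.4 z 0.0173 col [107. 113. 116.]
px [326. 206.] n 3953 ctr 560.6 361.2 size 144.6 46.3 ang -2.5 z 0.0175 col [117. 124. 129.]
high
px [631. 150.] n 1721 ctr 490.4 599.2 size 91.9 17.3 ang 3.0 z 0.0487 col [24. 23. 24.]
px [ 27. 224.] n 7066 ctr 534.5 106.7 size 129.6 36.1 ang -2.2 z 0.0613 col [ 89.  95. 108.]
px [214. 212.] n 5756 ctr 535.0 278.6 size 90.8 33.6 ang -2.1 z 0.0622 col [127. 130. 133.]
px [321. 242.] n 3919 ctr 560.5 360.7 size 69.8 34.8 ang -2.8 z 0.0624 col [152. 152. 151.]
px [438. 245.] n 930 ctr 568.5 455.1 size 28.5 26.4 ang -46.7 z 0.0499 col [52. 68. 38.]
px [633. 403.] n 612 ctr 716.5 646.2 size 61.0 10.4 ang 5.8 z 0.0616 col [93. 52. 29.]
px [156. 470.] n 623 ctr 809.2 171.9 size 48.8 14.2 ang -85.5 z 0.0566 col [35. 38. 67.]
```

View pics/w10.png

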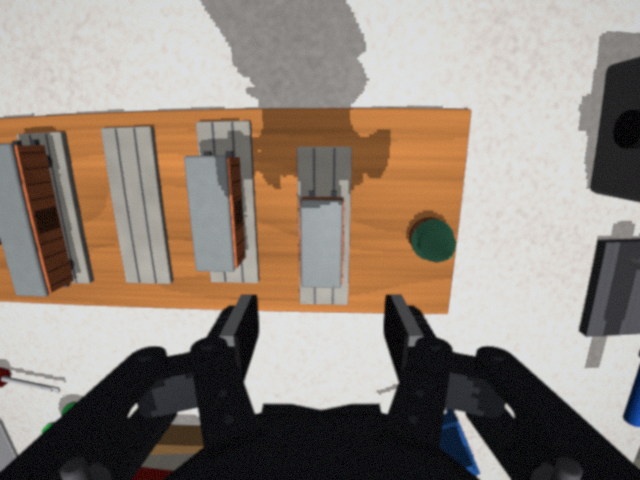

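wagon70 stands on the far track, 0.5 mm and 0.3° off. Last is wagon110 for the empty track1 at (137,203).

```bash
python3 -m crank '[[[-1,-15,-3,0,0],[-3,-30,-4,0,0],[-4,-38,-4,0,0],[-4,-38,-3,0,0],[-4,-38,-3,0,0],[-4,-38,-3,0,0],[-4,-38,-3,0,0],[-4,-38,-3,0,0],[-4,-38,-3,0,0],[-4,-38,-3,0,0],[-4,-38,-3,0,0],[-4,-38,-3,0,0]]]'
python3 - <<'E'
from h import *
go(602,-366,170,177.6)
E
```

```text
clock: 45.32
eef_pos: [0.5786, -0.0818, 0.2063]
tool_rot: [0.022, 0.999, -0.026, -0.018]
ft_force: [-0.8, -0.4, 0.8]
grip_width: 0.0855
t 45.33 p [578.6 -81.8 206.3] yaw 177.48 tilt [-0.038 -0.051 -0.998] w 85.5 F [-0.8 -0.4  0.8]
TURN -0.1 SHIFT after -35.3 -283.0 36.3
```

```bash
python3 -m crank '[[[-4,-30,0,0,0],[-4,-35,0,0,0],[-4,-35,0,0,0],[-4,-35,0,0,0],[-4,-35,0,0,0],[-4,-30,0,0,0],[-4,-25,0,0,0],[0,-10,0,0,0],[0,0,0,0,0],[0,0,0,0,0]]]'
python3 - <<'E'
from h import *
go(602,-366,170,208.8); print(bot.get_obs()["joint_pos"].round(3))
E
```

```text
clock: 46.58
eef_pos: [0.5834, -0.3326, 0.209]
tool_rot: [0.027, 0.999, -0.023, -0.028]
ft_force: [-0.4, 0.0, -0.4]
grip_width: 0.0854
t 46.58 p [ 583.4 -332.6  209. ] yaw 176.85 tilt [-0.058 -0.045 -0.997] w 85.4 F [-0.4  0.  -0.4]
TURN -32.0 SHIFT after -0.2 -38.2 39.0
[-0.488  0.635  0.551  1.517 -0.066 -0.433]
```

```bash
python3 -m crank '[[[0,0,0,-10.6,0],[0,0,0,-10.6,0],[0,0,0,-10.6,0],[0,-18,15,0,0],[0,-18,15,0,0],[0,0,10,0,0],[0,0,0,0,0],[0,0,0,0,0]]]'
python3 - <<'E'
from h import *
go(602,-366,100,208.8); print(bot.get_obs()["joint_pos"].round(3))
c,P,ok=wrist("w11"); blobs(c,P,ok,.035,.055,500)
E
```

```text
clock: 47.58
eef_pos: [0.6001, -0.3617, 0.1654]
tool_rot: [-0.252, 0.967, -0.013, -0.035]
ft_force: [0.5, -0.1, 0.7]
grip_width: 0.0852
t 47.58 p [ 600.1 -361.7  165.4] yaw -150.76 tilt [-0.06  -0.042 -0.997] w 85.2 F [ 0.5 -0.1  0.7]
TURN -359.6 SHIFT after 0.4 -4.7 65.4
[-0.514  0.717  0.586  1.472 -0.066 -1.023]
px [129.  76.] n 2647 ctr 557.0 -559.1 size 131.1 21.7 ang 9.8 z 0.0454 col [62. 61. 62.]
px [114. 198.] n 850 ctr 651.4 -537.3 size 51.6 22.0 ang 34.0 z 0.0455 col [87. 93. 97.]
px [316. 243.] n 5205 ctr 602.1 -367.2 size 109.7 34.6 ang 28.2 z 0.0464 col [158. 159. 155.]
px [467. 235.] n 1285 ctr 531.6 -260.1 size 32.9 32.4 ang -70.5 z 0.0434 col [ 40.  63. 104.]
```

View pics/w11.png

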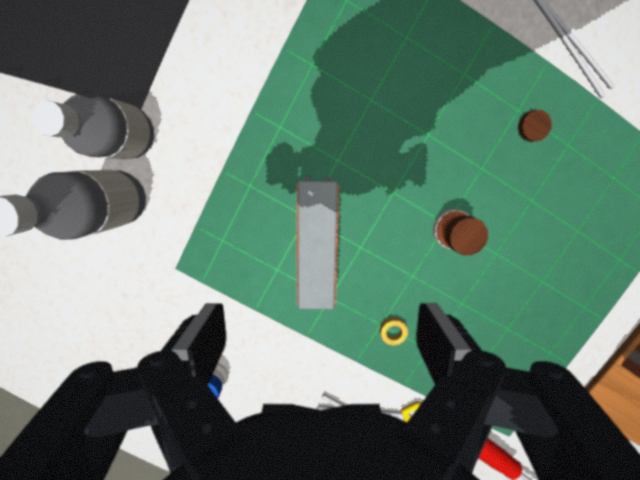

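wagon110 is at (316,243), clear of the jar at (465,235) and the bottles. Going down.

```bash
python3 -m crank '[[[-10,-4,10,0.4,0],[0,0,25,0,0],[0,0,30,0,0],[0,0,30,0,0],[0,0,15,0,0],[0,0,0,0,0],[0,0,0,0,0]]]'
python3 - <<'E'
from h import *
go(601.5,-367.2,12,-151.2)
E
```

```text
clock: 48.5
eef_pos: [0.6099, -0.3641, 0.0543]
tool_rot: [-0.249, 0.968, -0.015, -0.031]
ft_force: [0.7, -0.1, -0.4]
grip_width: 0.0852
t 48.5 p [ 609.9 -364.1   54.3] yaw -151.13 tilt [-0.052 -0.045 -0.998] w 85.2 F [ 0.7 -0.1 -0.4]
TURN 0.1 SHIFT after 8.9 1.3 42.3
```

```bash
python3 -m crank '[[[6,2,10,0,0],[0,0,15,0,0],[0,0,8,0,0],[0,0,4,0,0],[0,0,0,0,0],[0,0,0,0,0]]]'
python3 - <<'E'
from h import *
go(601.5,-367.2,12,-151.2)
E
```

```text
clock: 49.25
eef_pos: [0.6026, -0.368, 0.0179]
tool_rot: [-0.249, 0.968, -0.017, -0.029]
ft_force: [0.4, 0.8, 0.8]
grip_width: 0.0854
t 49.25 p [ 602.6 -368.    17.9] yaw -151.16 tilt [-0.049 -0.048 -0.998] w 85.4 F [0.4 0.8 0.8]
TURN 0.0 SHIFT after 0.6 1.3 5.9
```

```bash
python3 -m crank '[[[0.6,1,5,0,0],[0,0,0,0,0],[0,0,0,0,200],[0,0,0,0,200],[0,0,0,0,200],[0,0,0,0,200],[0,0,0,0,200],[0,0,0,0,200]]]'
python3 -m crank '[[[0,0,-20,0,200],[0,0,-25,0,200],[0,0,-30,0,200],[0,0,-30,0,200],[0,0,-30,0,200],[0,0,-15,0,200],[0,0,0,0,200]]]'
python3 - <<'E'
from h import *
go(534.8,191.2,150,177.6);roof(50)
E
```

```text
clock: 50.25
eef_pos: [0.602, -0.3678, 0.0137]
tool_rot: [-0.249, 0.968, -0.018, -0.029]
ft_force: [0.7, -0.4, 0.7]
grip_width: 0.0332
clock: 51.12
eef_pos: [0.6072, -0.3593, 0.163]
tool_rot: [-0.249, 0.968, -0.014, -0.032]
ft_force: [0.0, 0.3, -1.6]
grip_width: 0.033
t 51.12 p [ 607.2 -359.3  163. ] yaw -151.14 tilt [-0.055 -0.044 -0.998] w 33.0 F [ 0.   0.3 -1.6]
TURN -328.7 SHIFT after 95.4 547.0 13.0
tool-slope [ 6.5000e-02 -1.3000e-02 -3.2964e+01] rms 0.58 world roof normal [0.004 0.002 1.   ] xrange 10.0
```

```bash
python3 -m crank '[[[0,0,0,10.6,200],[0,0,0,10.6,200],[0,0,0,10.1,200],[2,15,-2,0,200],[4,25,-2,0,200],[6,32,-3,0,200],[6,32,-3,0,200],[6,32,-3,0,200],[6,32,-3,0,200],[6,32,-3,0,200],[6,32,-3,0,200],[6,32,-3,0,200]]]'
python3 - <<'E'
from h import *
go(534.8,191.2,150,177.6)
E
```

```text
clock: 52.68
eef_pos: [0.5612, -0.0762, 0.1658]
tool_rot: [0.014, 0.999, -0.016, -0.039]
ft_force: [-0.2, 0.6, -1.4]
grip_width: 0.0328
t 52.67 p [561.2 -76.2 165.8] yaw 178.33 tilt [-0.078 -0.03  -0.997] w 32.8 F [-0.2  0.6 -1.4]
TURN 0.7 SHIFT after 37.6 266.0 15.8
```

```bash
python3 -m crank '[[[4,30,-2,0.7,200],[4,30,-2,0,200],[4,30,-2,0,200],[4,30,-2,0,200],[4,30,-2,0,200],[4,30,-2,0,200],[3,25,0,0,200],[0,20,0,0,200],[0,10,0,0,200],[0,0,0,0,200],[0,0,0,0,200]]]'
python3 - <<'E'
from h import *
go(534.8,191.2,150,177.6)
roof(50);held(110)
c,P,ok=wrist("w12"); blobs(c,P,ok,.0145,.024,500); print("high");blobs(c,P,ok,.04,.075,500)
E
```

```text
clock: 54.05
eef_pos: [0.5289, 0.1752, 0.1676]
tool_rot: [0.001, 0.999, -0.016, -0.044]
ft_force: [-0.1, 0.4, -1.4]
grip_width: 0.0334
t 54.05 p [528.9 175.2 167.6] yaw 179.78 tilt [-0.088 -0.031 -0.996] w 33.4 F [-0.1  0.4 -1.4]
TURN 2.2 SHIFT after -5.2 16.3 17.6
tool-slope [ 6.400e-02 -1.200e-02 -3.301e+01] rms 0.59 world roof normal [0.024 0.019 1.   ] xrange 10.0
n 9974 xmax [54.5 55.2 55.4] expect 55.0 y [-16.9  -1.   14.7]
roof slope [ 0.0687 -0.0098] z -32.9
55.5
55.5
55.6
px [265. 211.] n 1385 ctr 520.8 107.2 size 119.7 46.5 ang -1.9 z 0.0174 col [133. 140. 145.]
px [351. 189.] n 1636 ctr 513.0 191.8 size 101.9 46.2 ang -2.6 z 0.0175 col [116. 123. 129.]
px [432. 231.] n 3360 ctr 535.5 277.4 size 145.0 46.3 ang -2.6 z 0.0176 col [142. 149. 153.]
px [519. 262.] n 4256 ctr 560.3 360.9 size 145.7 47.6 ang -2.8 z 0.0176 col [142. 149. 153.]
high
px [242. 249.] n 6403 ctr 534.2 106.3 size 129.4 34.3 ang -2.0 z 0.0623 col [140. 142. 144.]
px [450. 258.] n 5213 ctr 535.0 276.0 size 89.1 33.4 ang -2.4 z 0.0623 col [150. 152. 155.]
px [136. 265.] n 3933 ctr 541.5 12.3 size 55.3 53.3 ang -2.7 z 0.0628 col [104. 100. 100.]
px [545. 288.] n 4293 ctr 561.0 359.6 size 70.4 35.0 ang -3.0 z 0.0621 col [123. 127. 133.]
```

View pics/w12.png

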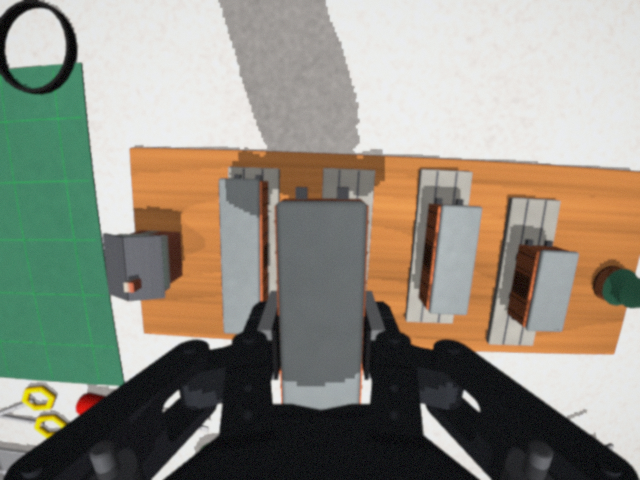

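```bash
python3 -m crank '[[[-8,11,0,2.2,200],[-8,10,10,0,200],[0,0,25,0,200],[0,0,25,0,200],[0,0,15,0,200],[0,0,0,0,200],[0,0,0,0,200]]]'
python3 - <<'E'
from h import *
go(533.7,191.4,33,177.6);roof(50)
E
```

```text
clock: 55.08
eef_pos: [0.5411, 0.1917, 0.0875]
tool_rot: [0.022, 0.999, -0.016, -0.043]
ft_force: [0.5, -0.4, -1.6]
grip_width: 0.033
t 55.08 p [541.1 191.7  87.5] yaw 177.39 tilt [-0.087 -0.031 -0.996] w 33.0 F [ 0.5 -0.4 -1.6]
TURN -0.2 SHIFT after 7.3 -0.6 54.5
tool-slope [ 6.5000e-02 -1.2000e-02 -3.3011e+01] rms 0.59 world roof normal [0.022 0.021 1.   ] xrange 10.0
```

```bash
python3 -m crank '[[[2.5,1.3,10,-0.2,200],[0,0,20,0,200],[0,0,10,0,200],[0,0,5,0,200],[0,0,0,0,200],[0,0,0,0,200]]]'
python3 - <<'E'
from h import *
go(533.7,191.4,33,177.6)
E
```

```text
clock: 55.88
eef_pos: [0.5366, 0.193, 0.044]
tool_rot: [0.02, 0.999, -0.015, -0.04]
ft_force: [0.3, 0.3, -0.6]
grip_width: 0.033
t 55.88 p [536.6 193.   44. ] yaw 177.65 tilt [-0.081 -0.028 -0.996] w 33.0 F [ 0.3  0.3 -0.6]
TURN 0.0 SHIFT after 2.8 -1.7 11.0
```

```bash
python3 -m crank '[[[2,-1.4,6,0,200],[0,0,3,0,200],[0,0,0,0,200],[0,0,0,0,200]]]'
python3 - <<'E'
from h import *
go(533.7,191.4,32,177.6)
E
```

```text
clock: 56.38
eef_pos: [0.5343, 0.1915, 0.0355]
tool_rot: [0.02, 0.999, -0.015, -0.04]
ft_force: [0.3, 0.4, -1.6]
grip_width: 0.0327
t 56.38 p [534.3 191.5  35.5] yaw 177.65 tilt [-0.08  -0.028 -0.996] w 32.7 F [ 0.3  0.4 -1.6]
TURN 0.0 SHIFT after 0.6 -0.1 3.5
```

```bash
python3 -m crank '[[[0.4,0,3,0,200],[0,0,0,0,200],[0,0,1.2,0,200],[0,0,0,0,200]]]';python3 -m crank '[[[0,0,1.2,0,200],[0,0,0,0,200]]]'
```

```text
clock: 56.88
eef_pos: [0.5336, 0.1915, 0.0311]
tool_rot: [0.02, 0.999, -0.015, -0.039]
ft_force: [-0.3, 0.0, -1.8]
grip_width: 0.0329
clock: 57.12
eef_pos: [0.5338, 0.1915, 0.0303]
tool_rot: [0.02, 0.999, -0.015, -0.039]
ft_force: [-1.4, 0.3, -0.6]
grip_width: 0.0332
```

```bash
python3 -m crank '[[[0,0,1,0,200],[0,0,0,0,200],[0,0,0,0,80],[0,0,0,0,80],[0,0,0,0,80],[0,0,0,0,80],[0,0,0,0,80]]]'
```

```text
clock: 58.0
eef_pos: [0.5341, 0.1916, 0.0299]
tool_rot: [0.02, 0.999, -0.014, -0.039]
ft_force: [0.0, 0.6, -0.3]
grip_width: 0.0588
```

```bash
python3 -m crank '[[[0,0,-20,0,80],[0,0,-30,0,80],[0,0,-40,0,80],[0,0,-40,0,80],[0,0,0,0,80],[0,0,0,0,80]]]'
python3 - <<'E'
from h import *
go(534.8,191.2,150,177.6)
c,P,ok=wrist("w13"); blobs(c,P,ok,.0145,.024,500); print("high");blobs(c,P,ok,.04,.075,500)
E
```

```text
clock: 58.75
eef_pos: [0.5434, 0.1949, 0.1615]
tool_rot: [0.02, 0.999, -0.015, -0.04]
ft_force: [0.4, 0.1, -1.4]
grip_width: 0.0587
t 58.75 p [543.4 194.9 161.5] yaw 177.65 tilt [-0.081 -0.028 -0.996] w 58.7 F [ 0.4  0.1 -1.4]
TURN 0.0 SHIFT after 8.4 -4.0 11.5
px [414. 207.] n 3291 ctr 536.0 277.4 size 145.1 46.7 ang -2.7 z 0.0176 col [140. 147. 151.]
px [330. 193.] n 1887 ctr 535.0 190.7 size 143.8 46.3 ang -2.5 z 0.0175 col [121. 130. 138.]
px [243. 210.] n 2007 ctr 526.3 107.0 size 131.4 46.2 ang -2.0 z 0.0174 col [129. 136. 141.]
px [505. 241.] n 4608 ctr 560.2 361.4 size 145.1 47.6 ang -2.2 z 0.0176 col [142. 149. 153.]
high
px [215. 236.] n 7210 ctr 534.2 106.6 size 128.2 33.9 ang -1.9 z 0.0623 col [136. 139. 143.]
px [320. 239.] n 6116 ctr 534.8 190.2 size 109.7 35.0 ang -2.3 z 0.0624 col [144. 145. 143.]
px [430. 238.] n 5580 ctr 535.5 276.3 size 89.9 34.4 ang -3.1 z 0.0624 col [154. 157. 158.]
px [530. 266.] n 4561 ctr 560.7 359.5 size 69.7 35.5 ang -3.4 z 0.0622 col [127. 130. 136.]
px [110. 257.] n 4083 ctr 541.6 12.3 size 54.3 52.2 ang -2.4 z 0.0626 col [104. 101. 100.]
px [626. 269.] n 766 ctr 568.6 450.8 size 28.9 18.5 ang -19.1 z 0.0477 col [58. 74. 42.]
```

View pics/w13.png

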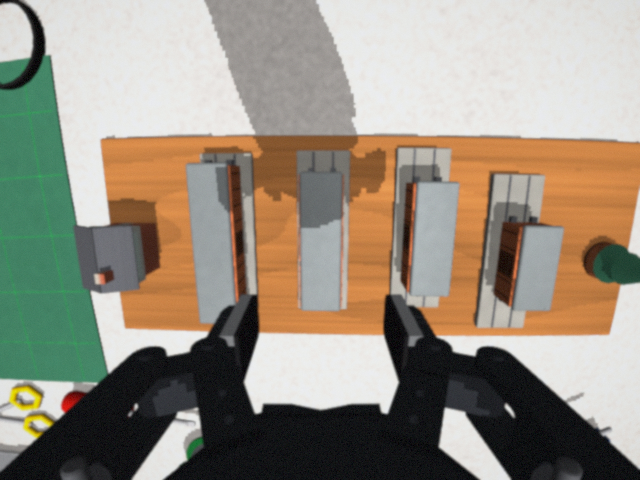

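All four vans stand within about 1.5 mm and 1° of their tracks, in the right order from the signal box at (110,257). One last independent check from the scene camera before handing in.

```bash
python3 -m crank '[[[15,0,-20,0,0],[20,0,-20,0,0],[20,0,-10,0,0],[0,0,0,0,0]]]'
python3 - <<'E'
from h import *
c=bot.camera("scene"); P,ok=cloud(c); cv2.imwrite("pics/s2.png",c["img"])
blobs(c,P,ok,.04,.075,60,(.4,.7,-.5,.5)); print("tracks"); blobs(c,P,ok,.0145,.024,100,(.4,.7,-.05,.5))
E
```

```text
clock: 59.3
eef_pos: [0.4876, 0.1982, 0.2174]
tool_rot: [0.02, 0.999, -0.016, -0.043]
ft_force: [0.7, -0.2, 0.3]
grip_width: 0.0853
px [482. 249.] n 538 ctr 536.1 278.8 size 93.1 37.4 ang -1.3 z 0.0616 col [105. 112. 120.]
px [449. 255.] n 630 ctr 537.3 192.2 size 113.9 35.8 ang -2.2 z 0.0619 col [104. 111. 117.]
px [518. 251.] n 450 ctr 562.9 362.6 size 71.8 37.7 ang 0.3 z 0.0614 col [100. 108. 118.]
px [416. 260.] n 716 ctr 536.3 107.0 size 131.4 35.7 ang -1.5 z 0.0622 col [107. 113. 119.]
px [553. 248.] n 106 ctr 574.2 453.7 size 28.2 20.5 ang 39.0 z 0.0501 col [ 85. 101.  82.]
px [380. 267.] n 456 ctr 542.4 14.8 size 62.6 51.6 ang -2.7 z 0.0617 col [92. 95. 96.]
px [266. 286.] n 126 ctr 531.6 -256.4 size 34.0 30.7 ang -15.5 z 0.0437 col [50. 67. 85.]
tracks
px [480. 266.] n 407 ctr 536.8 280.3 size 150.2 48.3 ang -2.2 z 0.0179 col [114. 121. 124.]
px [516. 266.] n 467 ctr 562.1 364.1 size 147.5 48.6 ang -1.5 z 0.018 col [116. 124. 127.]
px [447. 272.] n 352 ctr 536.8 190.7 size 148.4 46.9 ang 0.6 z 0.0179 col [110. 118. 121.]
px [413. 276.] n 292 ctr 534.2 107.4 size 148.0 47.4 ang -1.7 z 0.0179 col [102. 110. 113.]
```

View pics/s2.png

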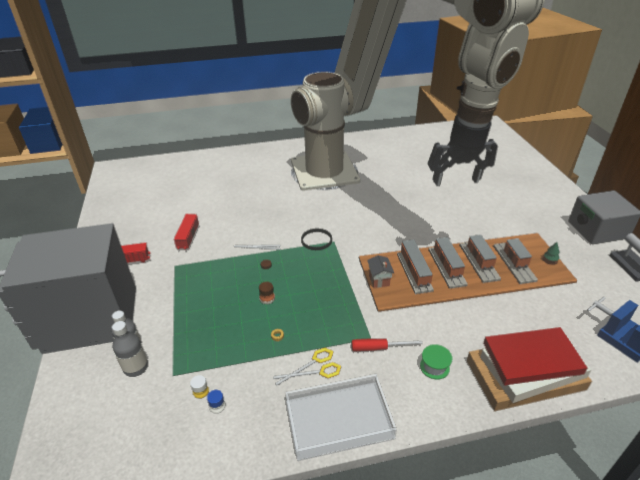

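The scene view shows the vans upright in descending length from the signal box (380,267) to the tree (553,248). The jar is untouched at (266,290), the red look-alikes haven't moved, and the gripper is clear.

```bash
python3 -c "
from workcell import bot
print(bot.job_done())"
```

```text
the job is handed in; nothing more can be done
None
```

All four vans are upright on their tracks in the order asked, and I handed the job in at about 59 s of the 96 s allowed. From the signal box to the fir tree they stand 130, 110, 90, 70.

**Position:** In the wrist-camera view taken right after each placing, every van was within about 1.5 mm of its track centre and 0.5° of the rails.

**Scene-camera check:** The last look agreed on the order, on all roofs being level at the right height, and on the vans' positions to about 2 mm. Its angles for the partly hidden tracks and the shortest van scattered by 2–3°, and one late slanted wrist view put wagon70 about 1° and 2 mm off. I trusted the closer views for those.

**Left alone:** The paint jar is within 2 mm of its first measured position, and I never went near the two red vans.

**What went wrong on the way:** Joint 6 reached its range limit while carrying wagon130, which tilted the tool about 5°. I levelled it by turning to joint 6's opposite limit with the van still held high. Later sideways sweeps tilted the tool a few degrees again. I levelled it once more, empty, by pushing past the reach limit, and set the last two vans down with the tool tilted 2–5° but the vans within about 2–3° of level. Measured wrist forces stayed around 2 N.

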